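# Take the cured chip stack off the bench heater

### The job

The chip adhesive has cured, so take the stack on the small bench heater apart from the top down, one piece at a time, setting each piece down gently in its own place before lifting the next. The small knobbed weight goes in the small round cup, the large weight in the large round cup, the square pressure plate flat between the corner lugs of the square rest, and last the chip carrier, kept level, flat between the corner lugs of the finned cooling block. Leave all four lying flat in their places.

Things in the scene. Friction and masses are not known exactly. Their poses are not given: they have to be found in the camera images.
- small_weight_c (a point): Top of the stack: plain steel cylinder weight, 34 mm across and 24 mm high, with a knob (15 mm across, on a neck) that rises 10 mm above its top face; about 0.17 kg. The point is the centre of the cylinder, 12 mm above its underside.
- large_weight_c (a point): Second in the stack, under the small weight: plain steel cylinder weight with a flat top, 52 mm across and 30 mm high, about 0.45 kg. The point is its centre, 15 mm above its underside.
- plate_c (a point): Third in the stack, under the large weight: square aluminium pressure plate, 58 x 58 mm and 10 mm thick, with a screw in each corner and a dark rubber pad below (the lowest 1.5 mm are the 52 mm pad alone); about 0.1 kg. The point is its centre, 5 mm above its underside; x and y axes along its sides.
- carrier_c (a point): Bottom of the stack: brass chip carrier plate, 98 mm long (x) by 54 mm wide (y) by 6 mm thick, with two rows of three white chip packages that stand 3 mm above its middle; its two brass ends stick out from under the pressure plate; about 0.12 kg. The point is at its centre, 4.5 mm above its underside. To be kept level.
- heater_seat (a point): Low white bench heater under the stack (122 x 94 mm, fixed): top centre of its raised bar, 36 mm above the table. Bar 100 (x) x 38 mm (y), 9 mm above the heater's top plate: the carrier overhangs its long sides by 8 mm. Corner lugs rise 4 mm above the bar. Heights above this point: carrier 0 to 9 mm, plate to 19, large weight to 49, small weight to 73, its knob to 83.
- small_cup_seat (a point): Small black round cup (65 mm outside, fixed), place of the small weight: the centre of its floor, 5.5 mm above the table. The well is 47 mm across; its rim stands 8.5 mm above the floor.
- large_cup_seat (a point): Large black round cup (84 mm outside, fixed), place of the large weight: the centre of its floor, 5.5 mm above the table. The well is 66 mm across; its rim stands 8.5 mm above the floor.
- rest_seat (a point): Square grey rest (94 x 94 mm, fixed), place of the pressure plate: top centre of its black rubber pad, 18 mm above the table. Pad 56 (x) x 38 mm (y), 10 mm above the slab round it. Four L-shaped corner lugs, 6 mm higher than the pad, leave a clear 72 x 72 mm square along x and y; each covers 12 mm of a side, so the middles of the sides are free for fingers.
- cooling_seat (a point): Finned aluminium cooling block (124 x 80 mm, fixed), place of the chip carrier: top centre of its raised bar, 32 mm above the table. Bar 94 (x, the long way) x 36 mm (y), 9 mm above the block's top plate. Four L-shaped corner lugs, 6 mm higher than the bar, leave a clear space of 112 (x) x 66 mm (y); the middles of the long sides are free for fingers.

How it is judged (in metres and radians):
On the way, in this order (a step that is already met when the one before it is completed fails the run):
1. the small weight stands in the small cup, released, with the rest of the stack still on the heater (horizontal distance between small_weight_c and small_cup_seat below 0.01 m and z of small_weight_c in the frame of small_cup_seat between 0.009 and 0.015 m and angle between small_weight_c's own z axis and vertical below 0.08 rad and contact force between the fingers and small_weight below 0.1 N and horizontal distance between each of large_weight_c, plate_c, carrier_c and heater_seat below 0.02 m and z of large_weight_c in the frame of heater_seat below 0.038 m and z of plate_c in the frame of heater_seat below 0.018 m and z of carrier_c in the frame of heater_seat below 0.0085 m), for 0.2 s.
2. the large weight stands in the large cup, released, with the plate and carrier still on the heater (horizontal distance between large_weight_c and large_cup_seat below 0.01 m and z of large_weight_c in the frame of large_cup_seat between 0.012 and 0.018 m and angle between each of large_weight_c, small_weight_c's own z axis and vertical below 0.08 rad and contact force between the fingers and large_weight below 0.1 N and horizontal distance between small_weight_c and small_cup_seat below 0.01 m and z of small_weight_c in the frame of small_cup_seat between 0.009 and 0.015 m and horizontal distance between each of plate_c, carrier_c and heater_seat below 0.02 m and z of plate_c in the frame of heater_seat below 0.018 m and z of carrier_c in the frame of heater_seat below 0.0085 m), for 0.2 s.
3. the pressure plate lies flat in the square rest, released, with the carrier still on the heater (horizontal distance between plate_c and rest_seat below 0.012 m and z of plate_c in the frame of rest_seat between 0.0015 and 0.0075 m and angle between plate_c's own z axis and vertical below 0.035 rad and contact force between the fingers and pressure_plate below 0.1 N and horizontal distance between small_weight_c and small_cup_seat below 0.01 m and z of small_weight_c in the frame of small_cup_seat between 0.009 and 0.015 m and angle between each of small_weight_c, large_weight_c's own z axis and vertical below 0.08 rad and horizontal distance between large_weight_c and large_cup_seat below 0.01 m and z of large_weight_c in the frame of large_cup_seat between 0.012 and 0.018 m and horizontal distance between carrier_c and heater_seat below 0.02 m and z of carrier_c in the frame of heater_seat below 0.0085 m), for 0.2 s.
4. the carrier lies flat on the cooling block, released (horizontal distance between carrier_c and cooling_seat below 0.012 m and z of carrier_c in the frame of cooling_seat between 0.001 and 0.007 m and angle between each of carrier_c, plate_c's own z axis and vertical below 0.035 rad and contact force between the fingers and carrier below 0.1 N and horizontal distance between small_weight_c and small_cup_seat below 0.01 m and z of small_weight_c in the frame of small_cup_seat between 0.009 and 0.015 m and angle between each of small_weight_c, large_weight_c's own z axis and vertical below 0.08 rad and horizontal distance between large_weight_c and large_cup_seat below 0.01 m and z of large_weight_c in the frame of large_cup_seat between 0.012 and 0.018 m and horizontal distance between plate_c and rest_seat below 0.012 m and z of plate_c in the frame of rest_seat between 0.0015 and 0.0075 m), for 0.2 s.
At the end, for the whole second after the job is handed in: Weights upright on the floors of their own cups (centres within 10 mm, tilt under 0.08 rad); plate flat on the pad of the square rest, carrier flat on the bar of the cooling block, between the lugs (centres within 12 mm, 2.5 mm of the seat, tilt under 0.035 rad); all released and at rest (all of step 4 and contact force between the fingers and small_weight below 0.1 N and linear speed of each of small_weight, large_weight, pressure_plate, carrier below 0.02 m/s and contact force between the fingers and large_weight below 0.1 N and contact force between the fingers and pressure_plate below 0.1 N); the robot touches nothing.
It fails at once if the chip carrier is tipped (more than 0.4 rad, 23 degrees) (angle between carrier_c's own z axis and vertical above 0.4 rad).
It fails at once if a piece is dropped or thrown (faster than 0.7 m/s, a fall of 25 mm, while the fingers do not hold it) ((linear speed of small_weight above 0.7 m/s and contact force between the fingers and small_weight below 0.1 N) or (linear speed of large_weight above 0.7 m/s and contact force between the fingers and large_weight below 0.1 N) or (linear speed of pressure_plate above 0.7 m/s and contact force between the fingers and pressure_plate below 0.1 N) or (linear speed of carrier above 0.7 m/s and contact force between the fingers and carrier below 0.1 N)).
It also fails if it takes over 96 s, if anything falls off the work surface, if the arm or the gripper's body presses on something with over 40 N, if the wrist force passes 120 N, or if a joint passes its speed limit or range.

### The arm

A 6-joint arm with a two-finger parallel gripper is mounted at the origin on a cart in front of the work surface, level with it; the furniture and walls round the work are solid. World frame = base frame: x ahead of the robot, y to its left, z up, the work surface at z = 0. Lengths are in mm, angles in rad, forces in N, time in s.
With the tool pointing down it reaches from about 300 to 775 mm from the base axis. Payload 14.6 kg.
Tool frame: the origin (TCP) lies midway between the tips of the shut fingers; the grasp point (between the pads) lies 19 mm behind it; z points along the fingers, y is the line along which they close (so a half turn about z gives the same grasp; the last joint's range is limited). The gripper opens to 94 mm and grips with 3 to 60 N. Pads are 16 mm wide; open, the fingers measure 119 mm over their backs; the gripper's body (75 mm by 177 mm) begins 78 mm behind the grasp point.
Start: joints at [1.073, 0.3, 1.521, -0, 1.321, -0.067], TCP at [229.675, 499.738, 177.146] pointing down, gripper open.
Joint ranges: [-3.03, 3.03], [-0.79, 2.21], [0.23, 2.52], [-1.04, 4.18], [0, 3.07], [-2.55, 2.55]. Speed limits (rad/s): [2.22, 2.22, 2.57, 3.14, 3.14, 3.14].

### API

Orientations are given as a unit quaternion [x, y, z, w].
In Python, from workcell import manip gives the robot as it stands. The module is installed in compiled form; this text tells all that it offers.
- The arm moves only by the tool arm_command, never from a script. Its argument "plan" is text: rows parted by semicolons, each of 5 numbers parted by spaces: the shift along the tool's x, y, z in mm, then the turn about the tool's z in degrees, then the opening, from -1 (shut) to 1 (fully open), so that 0 is half open. In form: x y z spin gripper; .... A call has 1 to 5 rows; each row shifts and turns the commanded pose from where the row before left it, along the tool's axes as they then stand; what a row does not reach is not made up. A row lasts 1/8 s, in which the tool goes at most 62.5 mm and 10.7 degrees, less where a joint would pass 70% of its speed; a pose out of reach is approached as far as the arm can. A call is refused whole if a number of a shift passes 62.5 or a number of a turn 10.7, either way. A call with a gripper value outside its range is refused whole. The fingers move at their own pace and stop on an object; "grip_force" is the grip in N (left out, the last holds). Time passes only in rows, so rows that do not move let the fingers close. It gives the time, the measured TCP pose, the force, the opening and the grip force at its end, in the units of the state.
- manip.observe(): the state, without advancing time (a new reading comes with each control period).
- manip.get_image(name): name is "scene" or "side" or "wrist"; returns a dict with "color" (480x640x3 uint8, red, green, blue), "intrinsics" (3x3 intrinsics, pixels), "rvec" (rotation vector, rad) and "tvec" (3), from world to camera coordinates, as OpenCV has them; the wrist camera has in their place "hand_eye" (4x4, takes a point from camera to tool coordinates, whose origin is the TCP and whose axes are the flange's). Camera axes: x right, y down, z forward; pixel columns grow to the right and rows downward; lengths in mm; the calibration is good to about 2 mm. A picture is of the moment at which its call begins: read the wrist's pose just before it. There is no depth.
- manip.close_job(): hands the job in; it is judged then, once.
The state is a dict: "time_s": time; "qpos": joint angles; "joint_velocities": joint speeds; "joint_efforts": joint torques, N m; "eef_pos": TCP position; "orientation": TCP orientation; "force": force on the tool from outside, world axes, zero at the start; "moment": the same for the moment, N m; "opening": finger opening in mm; "grip_force": force on a finger pad.
Only numpy, scipy, OpenCV 4.12 (cv2) and the standard library are available. Lean on these libraries where they do the work, as an engineer would, in place of code of your own. Each camera call takes 0.05 s, during which the arm holds its last target. There are 200 camera calls.

## Working session

There is one attempt and no reset: what is moved stays moved. The work goes in short steps, Python scripts to look and compute and a tool call to move; the robot and the scene stay as the last step left them, time stands still between calls to the robot, and variables do not carry over. Pictures are saved under pics/ and viewed, at most 14 in all, crops included, and the job is handed in when it is done.

Besides the shell and the picture viewer there is one more tool, called after "Emit:" by a JSON object that holds its "op" and its "data", one argument or row to a line. arm_command: Moves the arm, as the interface text tells. Its arguments: {"type":"object","properties":{"plan":{"type":"string"},"grip_force":{"type":"number"}},"required":["plan"]}

```bash
mkdir -p pics; cat > h.py <<'E'
import numpy as np,cv2
from workcell import manip
from scipy.spatial.transform import Rotation as R
def cam(name):
    s=manip.observe(); im=manip.get_image(name); K=np.array(im['intrinsics'],float)
    if 'rvec' in im and im['rvec'] is not None:
        Rm=cv2.Rodrigues(np.array(im['rvec'],float))[0]; t=np.array(im['tvec'],float).ravel()
        Rc=Rm.T; o=-Rm.T@t
    else:
        H=np.array(im['hand_eye']); Rt=R.from_quat(s['orientation']).as_matrix()
        Rc=Rt@H[:3,:3]; o=Rt@H[:3,3]+np.array(s['eef_pos'])
    return im['color'],K,Rc,o
def ray(px,K,Rc,o,z):
    d=Rc@np.linalg.inv(K)@np.array([px[0],px[1],1.]); return o+d*(z-o[2])/d[2]
def proj(P,K,Rc,o):
    q=K@(Rc.T@(np.array(P)-o)); return q[:2]/q[2]
def save(n,c): cv2.imwrite('pics/'+n,c[:,:,::-1])
E
python3 - <<'E'
from h import *
s=manip.observe(); print(s)
for n in ['scene','side','wrist']:
    c,K,Rc,o=cam(n); save(n+'0.png',c); print(n,K.tolist(),o,Rc.round(2).tolist())
E
```

```text
{'time_s': 0.0, 'qpos': array([ 1.07339398e+00,  3.00479250e-01,  1.52156108e+00,  2.43159610e-06,
        1.32070064e+00, -6.65884766e-02]), 'joint_velocities': array([ 0.0002299 ,  0.00098011,  0.00072999,  0.00100625, -0.00060361,
       -0.00027423]), 'joint_efforts': array([-2.99133862e-03, -5.31815708e+01, -3.52731264e+01,  7.05914805e-02,
        2.45326204e-02, -8.67112180e-05]), 'eef_pos': array([229.54455071, 499.49293652, 176.59034151]), 'orientation': array([ 2.13745234e-01,  9.76889270e-01, -5.51152431e-04, -1.60903897e-04]), 'force': array([1.11217364, 0.12347088, 0.12084673]), 'moment': array([0.01037832, 0.00458184, 0.01360746]), 'grip_force': 0.0, 'opening': 94.09803465203113}
scene [[477.91341640032397, 0.0, 321.90001658717057], [0.0, 477.91341640032397, 242.24406879827404], [0.0, 0.0, 1.0]] [  42.50027491 -257.77129599  717.50420655] [[0.6, -0.59, 0.54], [-0.8, -0.42, 0.42], [-0.02, -0.69, -0.72]]
side [[480.2903394241531, 0.0, 314.01007371637326], [0.0, 480.2903394241531, 242.12223011136567], [0.0, 0.0, 1.0]] [ 405.43379507 -755.93159278  412.58073425] [[0.99, -0.02, 0.11], [-0.11, -0.34, 0.93], [0.02, -0.94, -0.34]]
wrist [[374.107502931932, 0.0, 319.2091820456759], [0.0, 374.107502931932, 244.5593320748746], [0.0, 0.0, 1.0]] [165.49182987 529.35405067 385.31223033] [[0.42, 0.88, 0.22], [0.91, -0.41, -0.1], [-0.0, 0.24, -0.97]]
```

View pics/scene0.png

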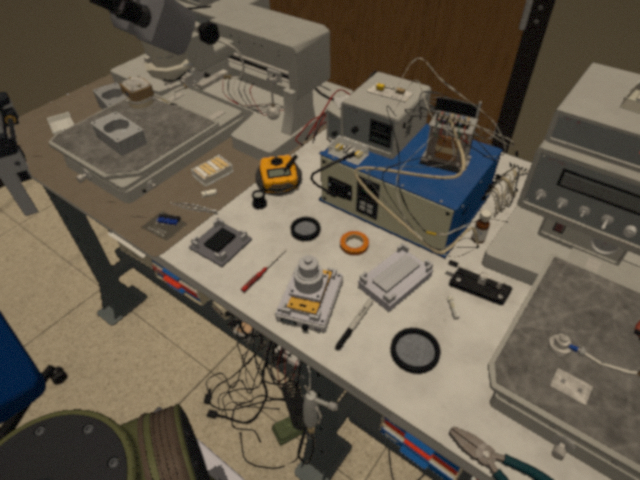

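View pics/side0.png

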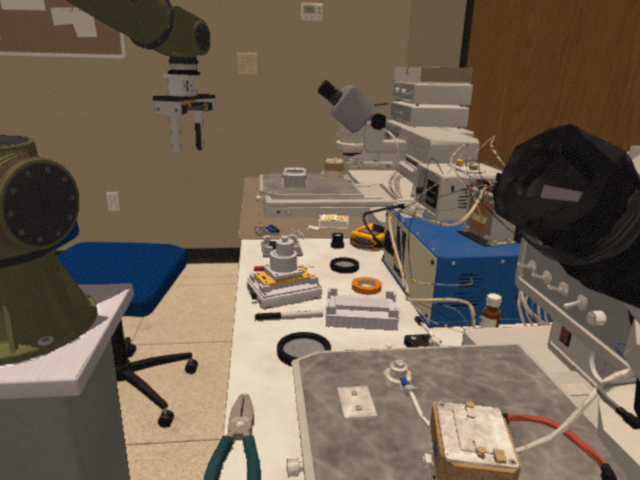

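View pics/wrist0.png

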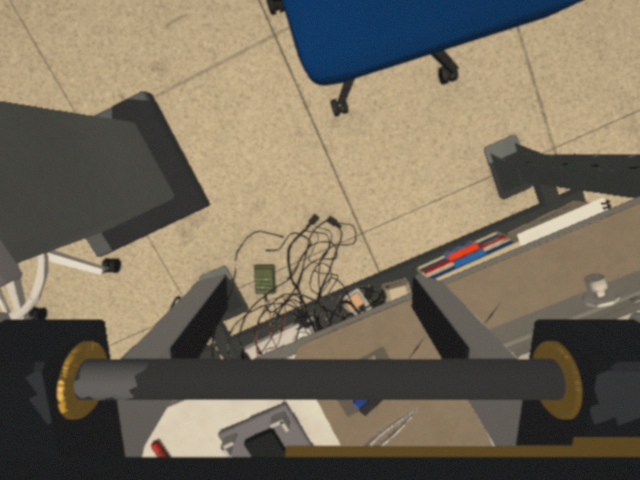

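The scene view shows the square rest near (221,242), small cup (306,229), stack (308,290), cooling block (395,277) and large cup (416,350). The side view confirms the layout. The wrist view shows only floor and the bench edge.

```bash
python3 - <<'E'
from h import *
c,K,Rc,o=cam('scene')
for n,p,z in [('rest',(221,241),18),('scup',(306,229),10),('knob',(308,258),119),('cool',(396,272),32),('lcup',(416,349),10),('h1',(278,321),15),('h2',(326,330),15),('h3',(343,275),15)]:
    print(n,ray(p,K,Rc,o,z).round(0))
c2=c[190:390,170:470]; c2=cv2.resize(c2,(800,533),interpolation=cv2.INTER_CUBIC); save('crop.png',c2)
im=manip.get_image('wrist');print(np.round(im['hand_eye'],3))
E
```

```text
rest [451. 321.  18.]
scup [586. 207.  10.]
knob [450.  90. 119.]
cool [578. -14.  32.]
lcup [ 469. -120.   10.]
h1 [373. 101.  15.]
h2 [407.  22.  15.]
h3 [525.  69.  15.]
[[-0.00000e+00 -9.70000e-01 -2.42000e-01  7.06700e+01]
 [ 1.00000e+00 -0.00000e+00 -1.00000e-03  1.37000e-01]
 [ 0.00000e+00 -2.42000e-01  9.70000e-01 -2.08658e+02]
 [ 0.00000e+00  0.00000e+00  0.00000e+00  1.00000e+00]]
```

View pics/crop.png

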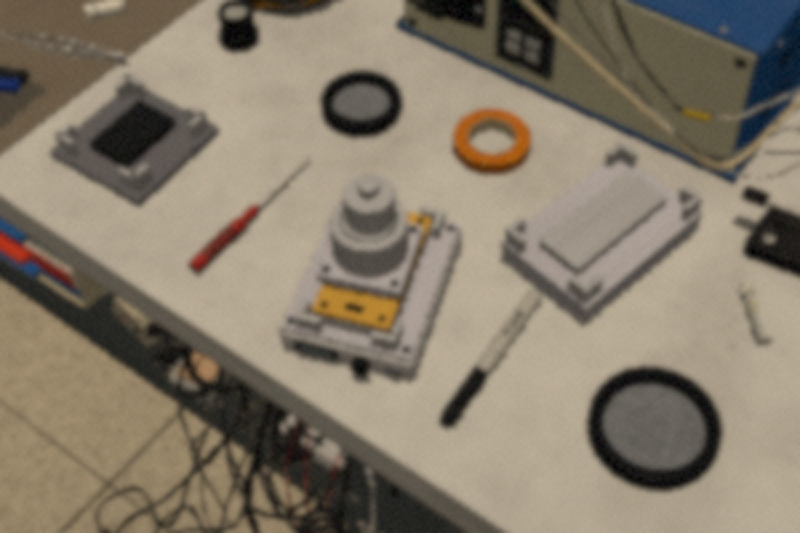

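The crop shows the rest at (135,140), small cup (361,102), stack with knob at (370,188) and cooling block (605,235). The large cup is at (655,427). I'll move above the stack for a closer look.

Emit:
{"op": "arm_command", "data": {
  "plan": "-37 -28 -20 0 1; -37 -28 -20 0 1; -37 -28 -20 0 1; -37 -28 -20 0 1; -37 -28 -20 0 1"
}}

```text
time_s: 0.88
eef_pos: [339.7, 293.9, 277.8]
orientation: [0.214, 0.977, 0.0, 0.0]
force: [0.4, -0.4, -0.2]
opening: 93.7
grip_force: 0.0
```

Emit:
{"op": "arm_command", "data": {
  "plan": "-37 -28 0 0 1; -37 -28 0 0 1; -37 -28 0 0 1; -37 -28 0 0 1; -37 -28 0 0 1"
}}

```text
time_s: 1.5
eef_pos: [449.4, 89.3, 277.2]
orientation: [0.214, 0.977, 0.0, 0.0]
force: [-0.1, 0.8, 0.2]
opening: 94.4
grip_force: 0.0
```

Emit:
{"op": "arm_command", "data": {
  "plan": "0 0 0 -9.2 1; 0 0 0 -9.2 1; 0 0 0 -9.2 1; 0 0 0 -9.2 1; 0 0 0 -9.2 1"
}}

```text
time_s: 2.12
eef_pos: [448.9, 90.8, 277.1]
orientation: [-0.188, 0.982, 0.0, -0.0]
force: [-0.4, -0.5, -0.4]
opening: 93.9
grip_force: 0.0
```

```bash
python3 - <<'E'
from h import *
c,K,Rc,o=cam('wrist'); save('w1.png',c)
s=manip.observe(); print(s['eef_pos'],s['orientation'],s['qpos'],s['time_s'])
np.savez('w1.npz',K=K,Rc=Rc,o=o)
E
```

```text
[448.89774718  90.79779064 277.10693822] [-1.91407364e-01  9.81510682e-01 -3.45439178e-06 -3.98257332e-05] [ 1.19584009e-01  2.95619389e-02  1.60463978e+00 -1.27262189e-05
  1.50746987e+00 -1.83640316e+00] 2.175
```

View pics/w1.png

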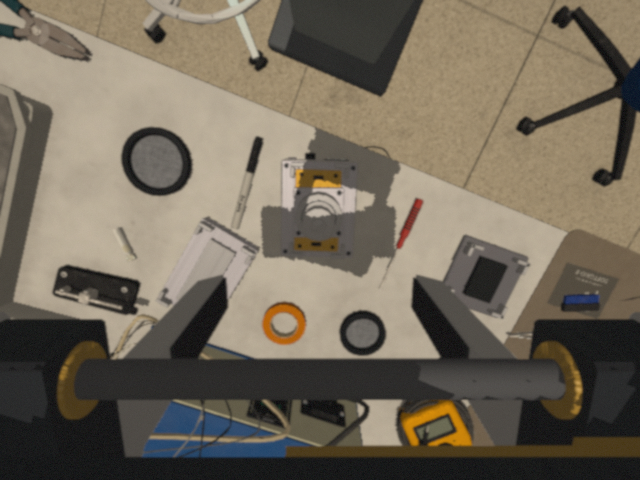

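The wrist view shows the large cup at (156,161), stack at (319,205), small cup (362,333), rest (486,278) and cooling block (210,262). The stack is square to the image, so the tool yaw fits it.

```bash
python3 - <<'E'
from h import *
c=cv2.imread('pics/w1.png')[:,:,::-1]; w=np.load('w1.npz'); K,Rc,o=w['K'],w['Rc'],w['o']
save('w1c.png',cv2.resize(c[130:310,130:370],(800,600),interpolation=cv2.INTER_CUBIC))
g=c.max(2)
for n,x,y,r in [('lcup',156,161,45),('scup',362,333,26)]:
    sub=(g[y-r:y+r,x-r:x+r]<60).astype(np.uint8)
    cs,_=cv2.findContours(sub,cv2.RETR_EXTERNAL,cv2.CHAIN_APPROX_NONE); k=max(cs,key=cv2.contourArea)
    (ex,ey),ax,_=cv2.fitEllipse(k); print(n,ex+x-r,ey+y-r,ax,ray((ex+x-r,ey+y-r),K,Rc,o,7).round(1))
x,y,r=486,278,50; sub=(g[y-r:y+r,x-r:x+r]<45).astype(np.uint8)
cs,_=cv2.findContours(sub,cv2.RETR_EXTERNAL,cv2.CHAIN_APPROX_NONE); k=max(cs,key=cv2.contourArea)
b=cv2.boxPoints(cv2.minAreaRect(k))+[x-r,y-r]; B=np.array([ray(p,K,Rc,o,18)[:2] for p in b]); print('pad',b.round(1).tolist(),B.round(1).tolist(),B.mean(0))
E
```

```text
lcup 156.3187141418457 161.04882431030273 (63.18685531616211, 70.5045166015625) [ 469.  -119.9    7. ]
scup 362.1206226348877 332.54119873046875 (42.65795135498047, 43.22132873535156) [589.8 211.6   7. ]
pad [[462.2, 291.6], [481.2, 253.6], [506.4, 266.2], [487.4, 304.2]] [[481.3, 308.4], [425.4, 307.5], [428.4, 346.0], [485.0, 347.9]] [455.0211529  327.46577782]
```

View pics/w1c.png

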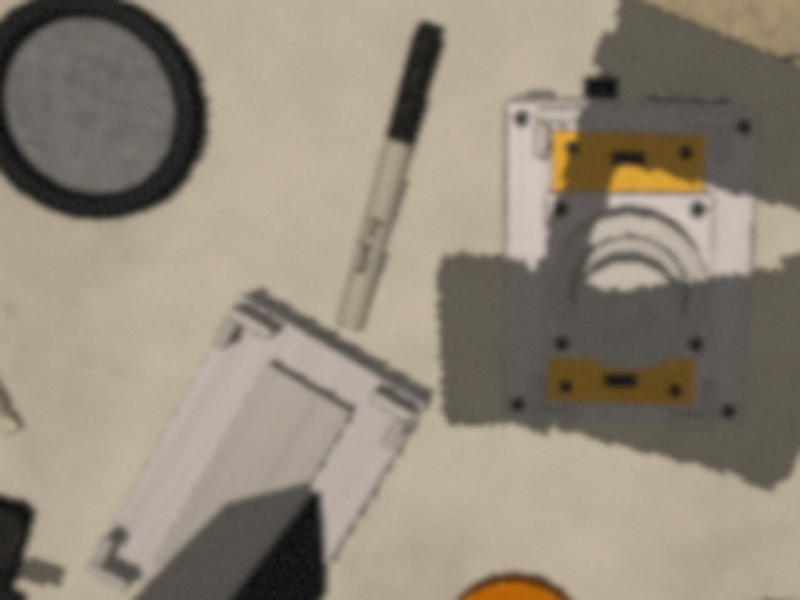

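The crop shows the heater screws at crop (521,118),(743,126),(517,404),(728,411). The plate screws are at (560,209),(698,209),(561,343),(696,344). The carrier holes are at (574,149),(685,152),(565,386),(675,390). The cooling block's visible bar end runs from (273,362) to (352,408).

```bash
python3 - <<'E'
from h import *
w=np.load('w1.npz'); K,Rc,o=w['K'],w['Rc'],w['o']
f=lambda p,z: ray((p[0]*.3+130,p[1]*.3+130),K,Rc,o,z)[:2]
def yaw(B): d=(B[2]-B[0])+(B[3]-B[1]); return np.degrees(np.arctan2(d[1],d[0]))
for n,ps,z in [('heater',[(521,118),(743,126),(517,404),(728,411)],27),('plate',[(560,209),(698,209),(561,343),(696,344)],55),('carrier',[(574,149),(685,152),(565,386),(675,390)],42)]:
    B=np.array([f(p,z) for p in ps]); print(n,B.mean(0).round(1),yaw(B))
a,b=f((273,362),32),f((352,408),32); d=(b-a); print('cool bar end',a,b,np.linalg.norm(d),np.degrees(np.arctan2(d[1],d[0])))
e=np.array([-d[1],d[0]])/np.linalg.norm(d); e=e*np.sign(e[0]); print('center',(a+b)/2+47*e, np.degrees(np.arctan2(e[1],e[0])))
# small weight top outer rim: arc near (628,235..)
print(f((628,300),109), o)
E
```

```text
heater [449.7  90.1] 19.667679129614427
plate [448.2  90.2] 21.370003011157266
carrier [448.9  88.9] 19.262666353278178
cool bar end [530.32746107 -20.28279766] [536.35132091  12.82223946] 33.64863102356615 79.68717544464013
center [579.58010561 -12.14433352] -10.312824555359867
[446.68850624  89.54025504] [383.30768825  65.87117826 485.74963027]
```

Emit:
{"op": "arm_command", "data": {
  "plan": "0 0 45 2 0.5; 0 0 45 0 0.3; 0 0 45 0 0.3; 0 0 30 0 0.3; 0 0 15.5 0 0.3",
  "grip_force": 15
}}

```text
time_s: 2.8
eef_pos: [448.4, 90.8, 95.4]
orientation: [-0.167, 0.986, 0.0, -0.001]
force: [0.4, 0.5, 0.1]
opening: 61.1
grip_force: 0.0
```

```bash
python3 - <<'E'
from h import *
c,K,Rc,o=cam('wrist'); save('w2.png',c[130:330,180:460].repeat(2,0).repeat(2,1))
s=manip.observe(); print(s['eef_pos'],s['opening'],s['force'])
print(proj(s['eef_pos'],K,Rc,o))
E
```

```text
[448.03634003  90.69566624  94.32250915] 60.90499363624301 [-0.81965529 -0.57582027 -1.52127903]
[318.20507825 273.79581075]
```

View pics/w2.png

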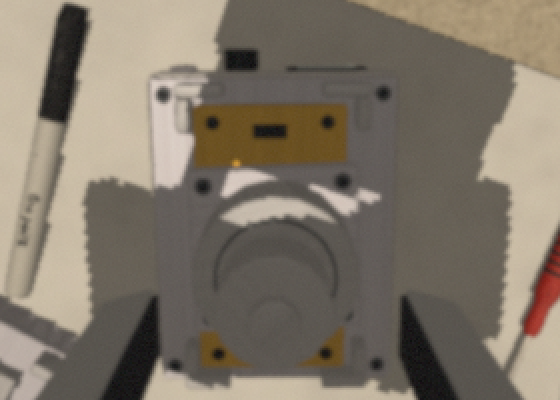

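The small weight sits centred between the fingers, about crop (275,285). I'll raise slightly and grip.

Emit:
{"op": "arm_command", "data": {
  "plan": "0 0 -2.5 0 -0.5; 0 0 0 0 -0.5; 0 0 0 0 -0.5; 0 0 0 0 -0.5; 0 0 0 0 -0.5",
  "grip_force": 15
}}

```text
time_s: 3.48
eef_pos: [449.0, 90.8, 99.3]
orientation: [-0.168, 0.986, -0.0, 0.0]
force: [0.1, -0.3, -0.6]
opening: 23.9
grip_force: 0.0
```

Emit:
{"op": "arm_command", "data": {
  "plan": "0 0 -5 0 -0.5; 0 0 -20 0 -0.5; 0 0 -20 0 -0.5; 0 0 0 0 -0.5"
}}

```text
time_s: 3.98
eef_pos: [449.6, 90.9, 145.4]
orientation: [-0.168, 0.986, -0.0, 0.001]
force: [0.8, 0.1, -0.8]
opening: 23.8
grip_force: 0.0
```

```bash
cat > d.py <<'E'
import sys
from h import *
s=manip.observe(); T=R.from_quat(s['orientation']).as_matrix(); t=np.array([float(a) for a in sys.argv[1:4]])
print(s['eef_pos'].round(1),'yaw y-90',np.degrees(np.arctan2(T[1,1],T[0,1])).round(1)-90,'tool shift',(T.T@(t-s['eef_pos'])).round(1),'op',s['opening'],s['grip_force'],s['qpos'].round(2),s['time_s'])
E
python3 d.py 589 210 140
```

```text
[449.6  90.9 145.4] yaw y-90 19.299999999999997 tool shift [-170.9   66.3    5.8] op 23.752582462859134 0.0 [ 0.12  0.13  1.81 -0.    1.2  -1.79] 3.975
```

The fingers closed to 24 mm with no force, so they missed the weight. I'll look before going on.

```bash
python3 - <<'E'
from h import *
c,K,Rc,o=cam('wrist'); a=cv2.resize(c[130:370,180:460],(466,400)); 
s,_,_,_=cam('side'); b=cv2.resize(s[220:310,235:335],(333,300)); 
cv=np.zeros((400,800,3),np.uint8); cv[:,:466]=a; cv[:300,466:799]=b; save('w3.png',cv)
E
```

```text
(no output)
```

View pics/w3.png

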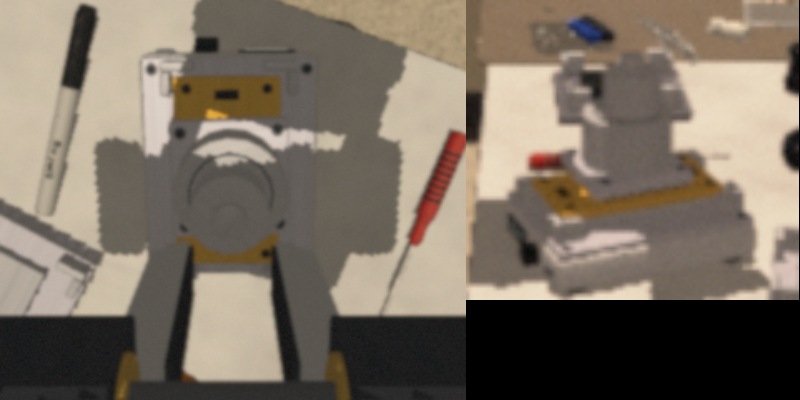

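The stack is intact, with the knob at crop (230,218), i.e. pixel (318,261). It lies nearer the base than the fingers, so I'll recompute.

```bash
python3 - <<'E'
from h import *
c,K,Rc,o=cam('wrist'); k=466/280
for p,z in [((230,218),119),((230,205),109),((177,133),55),((277,129),55),((178,88),42),((267,88),42),((182,252),42),((265,253),42)]:
    print(p,z,ray((p[0]/k+180,p[1]/k+130),K,Rc,o,z).round(1))
print(o, manip.observe()['eef_pos'])
s,K,Rc,o=cam('side')
# side crop scale 3.33; small weight top centre?
save('w4.png',cv2.resize(s[215:315,225:345],(720,600),interpolation=cv2.INTER_CUBIC))
for P in [(449,90,119),(440,86,119),(449,90,36)]: print(P,(proj(P,K,Rc,o)-[225,215])*6)
E
```

```text
(230, 218) 119 [447.5  90.3 119. ]
(230, 205) 109 [445.1  89.5 109. ]
(177, 133) 55 [433.7  58.2  55. ]
(277, 129) 55 [415.9 102.9  55. ]
(178, 88) 42 [414.5  51.3  42. ]
(267, 88) 42 [400.   92.7  42. ]
(182, 252) 42 [495.   79.8  42. ]
(265, 253) 42 [481.1 121.3  42. ]
[382.2264535   68.47530309 352.33790938] [448.60248845  90.78213244 143.42286019]
(449, 90, 119) [349.39384049 120.97294839]
(440, 86, 119) [320.88129123 125.60349739]
(449, 90, 36) [348.77991031 365.89939876]
```

View pics/w4.png

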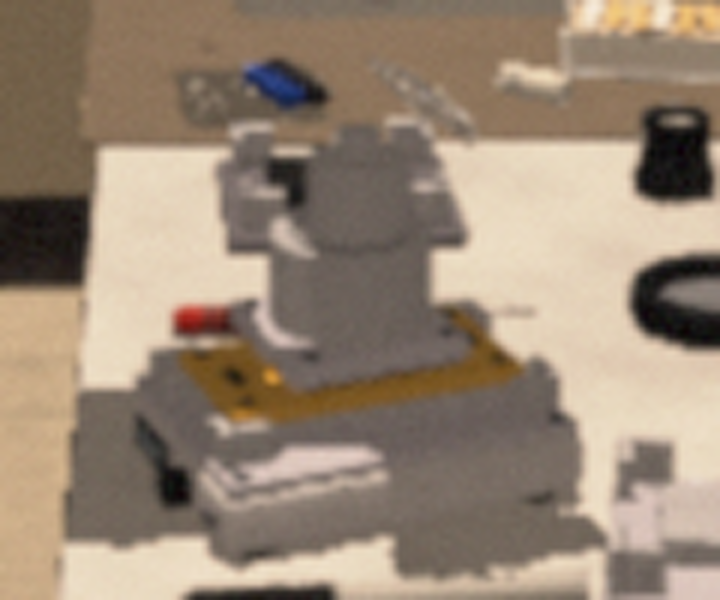

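```bash
python3 - <<'E'
from h import *
s,K,Rc,o=cam('side'); st=manip.observe(); print(st['eef_pos'],proj(st['eef_pos'],K,Rc,o))
save('w5.png',cv2.resize(s[100:320,150:450],(750,550),interpolation=cv2.INTER_CUBIC))
E
```

```text
[448.59763301  90.75343966 143.38217118] [283.02482875 222.55480711]
```

View pics/w5.png

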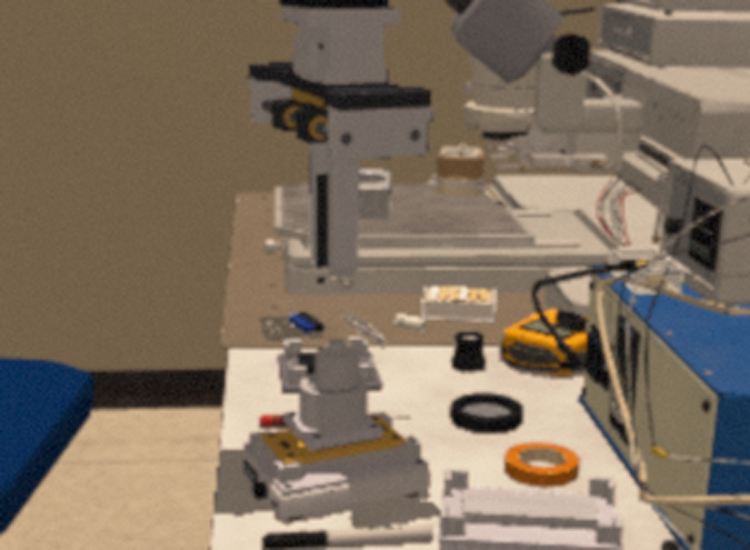

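The side view shows the fingertips at crop (330,287), but the TCP projects to (333,306). So the real tips are about 17 mm above the reported TCP, and the fingers closed round the knob level. I'll go lower.

Emit:
{"op": "arm_command", "data": {
  "plan": "0 0 0 0 0.3; 0 0 0 0 0.3; 0 0 25 0 0.3; 0 0 25 0 0.3; 0 0 13 0 0.3"
}}

```text
time_s: 4.85
eef_pos: [448.5, 90.8, 80.1]
orientation: [-0.168, 0.986, 0.0, -0.001]
force: [0.2, 0.1, -0.1]
opening: 60.9
grip_force: 0.0
```

Emit:
{"op": "arm_command", "data": {
  "plan": "0 0 0 0 0.3; 0 0 0 0 0.3"
}}

```text
time_s: 5.1
eef_pos: [449.4, 90.9, 82.0]
orientation: [-0.168, 0.986, -0.0, 0.001]
force: [0.4, -1.0, 0.1]
opening: 60.9
grip_force: 0.0
```

```bash
python3 - <<'E'
from h import *
s,K,Rc,o=cam('side'); st=manip.observe(); e=st['eef_pos'];print(e,st['force'],(proj(e,K,Rc,o)-[225,185])*5, (proj(e+[0,0,17],K,Rc,o)-[225,185])*5)
save('w6.png',cv2.resize(s[185:305,225:345],(600,600),interpolation=cv2.INTER_CUBIC))
E
```

```text
[449.43950987  90.88246182  81.98469951] [ 0.63286852 -0.82449702  0.4208641 ] [291.97455036 342.53674781] [292.08693762 300.36756438]
```

View pics/w6.png

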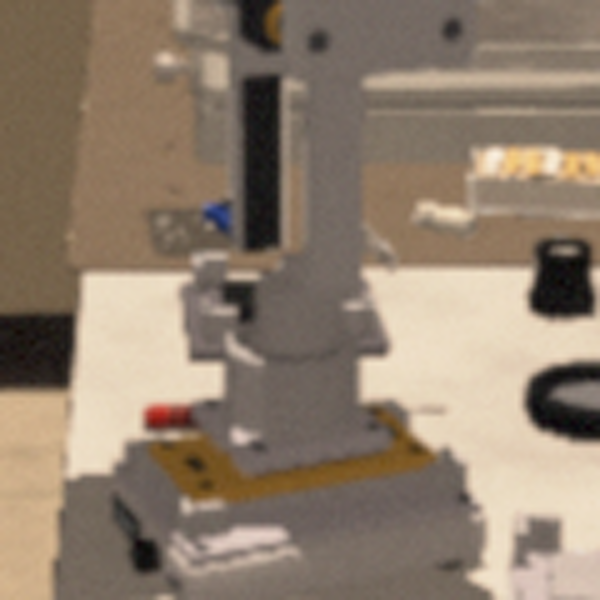

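The side view shows the far finger's pad ending at crop (262,250). The small weight spans rows 275–350.

```bash
python3 - <<'E'
from h import *
s,K,Rc,o=cam('side'); st=manip.observe(); e=st['eef_pos'];T=R.from_quat(st['orientation']).as_matrix()
print(e)
for sg in(1,-1):
  for dz in (0,10,20,30): print(sg,dz,[((proj(e+sg*30*T[:,1]+dx*T[:,0]+[0,0,dz],K,Rc,o)-[225,185])*5).round() for dx in(-8,8)])
for z in (85,109,119): print(z,((proj([448,90,z],K,Rc,o)-[225,185])*5).round())
a=cv2.resize(s[215:265,255:305],(600,600),interpolation=cv2.INTER_CUBIC)
sc,K,Rc,o=cam('scene'); q=proj(e+[0,0,17],K,Rc,o); print(q); x,y=q.astype(int)
b=cv2.resize(sc[y-30:y+30,x-20:x+20],(200,300),interpolation=cv2.INTER_CUBIC)
print((proj(e,K,Rc,o)-[x-20,y-30])*5)
cv=np.zeros((600,800,3),np.uint8); cv[:,:600]=a; cv[:300,600:]=b
cv=np.clip(cv.astype(float)*1.6,0,255).astype(np.uint8); save('w7.png',cv)
E
```

```text
[449.38964703  90.86834239  81.93923519]
1 0 [array([282., 314.]), array([243., 319.])]
1 10 [array([282., 290.]), array([243., 295.])]
1 20 [array([282., 266.]), array([243., 271.])]
1 30 [array([282., 241.]), array([243., 246.])]
-1 0 [array([343., 367.]), array([303., 373.])]
-1 10 [array([343., 342.]), array([303., 348.])]
-1 20 [array([343., 316.]), array([303., 322.])]
-1 30 [array([344., 291.]), array([303., 296.])]
85 [288. 336.]
109 [288. 276.]
119 [288. 251.]
[307.73448928 265.64163492]
[105.60956378 185.25587704]
```

View pics/w7.png

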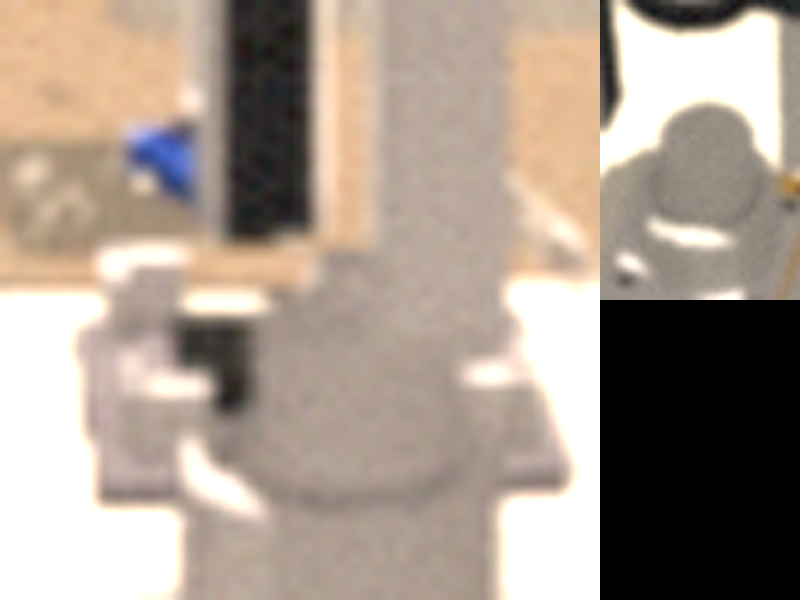

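The far finger ends about 26 mm above the TCP at this opening, roughly at the weight's top. I'll lower 11 mm and close.

Emit:
{"op": "arm_command", "data": {
  "plan": "0 0 6 0 0.3; 0 0 5 0 0.3; 0 0 0 0 -0.5; 0 0 0 0 -0.5; 0 0 0 0 -0.5",
  "grip_force": 15
}}

```text
time_s: 5.88
eef_pos: [449.0, 90.8, 70.3]
orientation: [-0.168, 0.986, -0.0, 0.0]
force: [-0.1, -1.2, 0.3]
opening: 34.4
grip_force: 0.3
```

Emit:
{"op": "arm_command", "data": {
  "plan": "0 0 0 0 -0.5; 0 0 0 0 -0.5; 0 0 0 0 -0.5"
}}

```text
time_s: 6.25
eef_pos: [449.0, 90.8, 70.3]
orientation: [-0.168, 0.986, -0.0, 0.0]
force: [-0.3, 0.3, 1.9]
opening: 33.5
grip_force: 15.0
```

```bash
python3 - <<'E'
from h import *
s,K,Rc,o=cam('side'); st=manip.observe(); e=st['eef_pos'];T=R.from_quat(st['orientation']).as_matrix()
print(e,st['opening'],st['grip_force'],st['force'],st['time_s'])
for sg in(1,-1):
  for dz in (0,10,20,30): print(sg,dz,[((proj(e+sg*st['opening']/2*T[:,1]+dx*T[:,0]+[0,0,dz],K,Rc,o)-[255,215])*12).round() for dx in(-8,8)])
a=cv2.resize(s[215:265,255:305],(600,600),interpolation=cv2.INTER_CUBIC)
save('w8.png',np.clip(a.astype(float)*1.6,0,255).astype(np.uint8))
E
```

```text
[449.02930081  90.80980723  70.24695396] 32.94571737615329 15.000125169754028 [ 0.15663543 -0.05577719  1.99143617] 6.3
1 0 [array([345., 489.]), array([253., 503.])]
1 10 [array([345., 431.]), array([252., 445.])]
1 20 [array([346., 373.]), array([252., 386.])]
1 30 [array([346., 314.]), array([252., 327.])]
-1 0 [array([425., 561.]), array([330., 576.])]
-1 10 [array([426., 501.]), array([330., 516.])]
-1 20 [array([426., 441.]), array([331., 455.])]
-1 30 [array([427., 381.]), array([331., 395.])]
```

Gripped at 33 mm with 15 N. I'll lift.

Emit:
{"op": "arm_command", "data": {
  "plan": "0 0 -4 0 -0.5; 0 0 -8 0 -0.5; 0 0 -20 0 -0.5; 0 0 -20 0 -0.5; 0 0 0 0 -0.5",
  "grip_force": 25
}}

```text
time_s: 6.92
eef_pos: [449.6, 90.9, 123.5]
orientation: [-0.168, 0.986, -0.0, 0.001]
force: [0.2, -0.0, -1.9]
opening: 33.4
grip_force: 25.0
```

```bash
python3 d.py 589 210 100; python3 - <<'E'
from h import *
st=manip.observe(); print(st['force'],st['grip_force'])
c,K,Rc,o=cam('wrist'); e=st['eef_pos']; g=c.max(2)
# side profile: column of gray values through weight/fingers
s,Ks,Rs,os_=cam('side')
q=proj(e,Ks,Rs,os_); x,y=q.round().astype(int); print('side TCP px',q); 
for r in range(y-25,y+14): print(r,' '.join('%3d'%v for v in s[r,x-20:x+21:2].max(1)))
E
```

```text
[449.6  90.9 123.5] yaw y-90 19.299999999999997 tool shift [-170.8   66.3   23.9] op 33.43047243174964 24.999742805957794 [ 0.12  0.15  1.84  0.    1.15 -1.79] 6.925
[ 0.1502258  -0.0300759  -1.85382382] 24.999742805957794
side TCP px [283.55803607 232.72783751]
208 116 124 131 130 132 109  54  23  40  93 111 115 114 116 115 127 136 135 127 128 128
209 122 124 125 125 126 108  57  27  60 102 110 116 114 118 115 122 127 130 126 127 124
210 118 124 124 124 125 109  58  26  65 106 111 116 112 113 115 121 123 128 123 128 126
211 118 123 121 122 125 111  58  42  76 106 112 119 114 114 114 117 126 123 125 125 128
212 123 123 125 121 127 116  65  72  84 104 111 117 113 114 118 122 124 128 126 127 128
213 120 124 124 119 124 131  85 101 100 108 110 114 116 115 116 122 127 128 129 128 124
214 123 122 126 126 124 130 104  99  99 105 114 116 117 115 116 121 125 124 127 130 127
215 122 120 125 126 127 118 104 103 103 106 113 113 117 116 116 121 127 126 125 125 126
216 124 123 123 124 123 131 105 106 102 107 108 115 115 115 119 121 127 125 129 128 129
217 135 131 128 132 129 142 105 106 106 113 1
[... 1894 characters left out ...]
 125 110 116 145 170 172 169 168 168 165 167 143 142 124 107 106 132 223 224 212 223
240 124 108 111 155 193 191 193 186 185 185 183 151 143  94  96 107 123 217 229 228 231
241 115 103  98  84 100 100  90  81  78  78  77  66  63  48  85 108 109 180 229 230 230
242 110  95  98  48  44  41  38  36  34  40  37  37  40  36  84 116 114 157 229 229 229
243 111 115 111  44  38  38  35  38  35  37  38  36  39  35  65 127 128 170 226 228 229
244 128 141 119  45  39  43  38  41  31  38  38  35  38  36  55 133 137 169 222 228 229
245 134 153 131  73  54  36  35  29  33  35  36  34  31  32  55 166 170 156 217 229 231
246 131 147 165 147  97  27  30  29  25  17  28  30  23  24  54 177 182 149 206 231 234
```

```bash
python3 - <<'E'
from h import *
from scipy.optimize import brentq
s,K,Rc,o=cam('side'); e=manip.observe()['eef_pos']; print(e)
for n,row,off in [('bottom',227.5,-17),('near tip',219.3,-17),('near tip back',219.3,-29),('far pad bottom',211.7,17)]:
    print(n,brentq(lambda z:proj([e[0],e[1]+off,z],K,Rc,o)[1]-row,0,300)-e[2])
E
```

```text
[448.55358391  90.78603227 121.45251282]
bottom 17.89811730941247
near tip 33.47585640359574
near tip back 37.19588134127346
far pad bottom 37.787007583249874
```

```bash
python3 - <<'E'
from h import *
for cn,items in [('scene',[('scup',306,229,22),('lcup',416,349,32)]),('side',[('scup',345,265,20),('lcup',304,348,32)])]:
    c,K,Rc,o=cam(cn); g=c.max(2)
    for n,x,y,r in items:
        sub=(g[y-r:y+r,x-r:x+r]<75).astype(np.uint8)
        cs,_=cv2.findContours(sub,cv2.RETR_EXTERNAL,cv2.CHAIN_APPROX_NONE); k=max(cs,key=cv2.contourArea)
        m,ax,_=cv2.fitEllipse(k); m=np.array(m)+[x-r,y-r]; bb=cv2.boundingRect(k); print(cn,n,m,ax,bb,ray(m,K,Rc,o,7).round(1))
E
```

```text
scene scup [306.26995087 222.25790405] (27.400896072387695, 41.524024963378906) (7, 0, 37, 39) [604.7 220.7   7. ]
scene lcup [414.9351387  350.38326645] (42.81275939941406, 48.60931396484375) (7, 12, 49, 44) [ 467.3 -119.4    7. ]
side scup [344.06280518 265.01571846] (14.41645336151123, 27.9810791015625) (6, 13, 27, 15) [589.  206.8   7. ]
side lcup [302.62401199 348.51641083] (30.07398796081543, 49.22946548461914) (6, 17, 52, 33) [ 468.4 -120.1    7. ]
```

```bash
python3 d.py 588 211 122
```

```text
[448.5  90.8 121.4] yaw y-90 19.299999999999997 tool shift [-171.4   67.3   -0.8] op 33.10940154038042 24.99963104724884 [ 0.12  0.15  1.84 -0.    1.15 -1.79] 7.175
```

```bash
python3 - <<'E'
from h import *
c,K,Rc,o=cam('scene')
for p in [(322,207),(447,248)]: print(ray(p,K,Rc,o,0))
P=ray((322,207),K,Rc,o,0)
for z in (60,80,100,120): print(z,proj([P[0],P[1],z],K,Rc,o))
c,K,Rc,o=cam('side')
print(ray((388,262),K,Rc,o,0))
E
```

```text
[669.31763465 227.11369224   0.        ]
[718.44822729 -54.2114989    0.        ]
60 [321.4969707  186.16490841]
80 [321.31966361 178.82098372]
100 [321.13719045 171.26308406]
120 [320.9493221 163.4817195]
[ 6.96203215e+02  2.35835508e+02 -5.68434189e-14]
```

Emit:
{"op": "arm_command", "data": {
  "plan": "-43 16.4 0 0 -0.5; -43 16.4 0 0 -0.5; -43 16.4 0 0 -0.5; -43 16.4 0 0 -0.5; 0 0 0 0 -0.5"
}}

```text
time_s: 7.9
eef_pos: [590.3, 211.0, 120.4]
orientation: [-0.168, 0.986, -0.0, -0.001]
force: [-0.4, 1.0, -2.5]
opening: 33.1
grip_force: 25.0
```

Emit:
{"op": "arm_command", "data": {
  "plan": "0 0 30 0 -0.5; 0 0 30 0 -0.5; 0 0 20 0 -0.5; 0 0 15 0 -0.5; 0 0 0 0 -0.5"
}}

```text
time_s: 8.52
eef_pos: [589.2, 209.4, 26.5]
orientation: [-0.168, 0.986, -0.0, -0.001]
force: [-0.7, -0.9, -1.5]
opening: 32.9
grip_force: 25.0
```

```bash
python3 d.py 589 209.5 0; python3 - <<'E'
from h import *
s,K,Rc,o=cam('side'); e=manip.observe()['eef_pos']
q=proj(e+[0,0,15],K,Rc,o); print(e,q,manip.observe()['force'])
a=cv2.resize(s[215:285,300:390],(720,560),interpolation=cv2.INTER_CUBIC); save('w9.png',np.clip(a.astype(float)*1.5,0,255).astype(np.uint8))
print((q-[300,215])*8)
E
```

```text
[589.2 209.4  26.5] yaw y-90 19.299999999999997 tool shift [ 0.1  0.2 26.5] op 32.94911263097774 24.999660551548004 [ 0.28  0.62  1.43 -0.    1.1  -1.62] 8.525
[589.69552706 209.59657767  27.46237581] [344.89607492 249.50510338] [-0.05403906  0.77015619 -2.11776171]
[359.16859933 276.04082707]
```

View pics/w9.png

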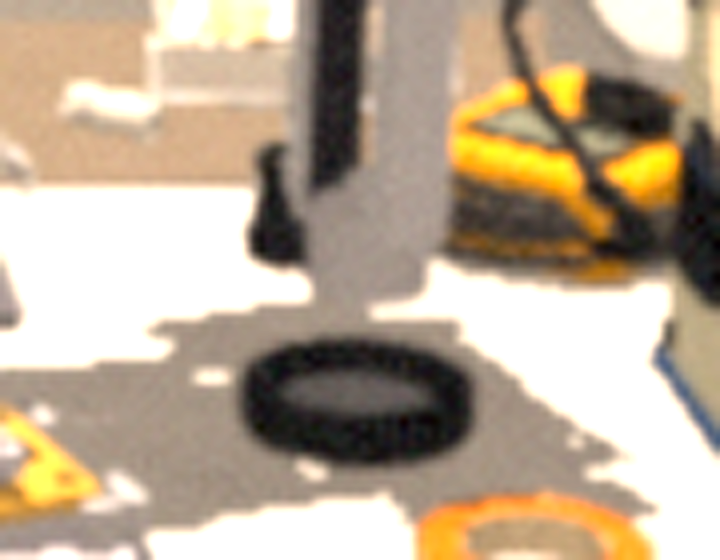

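The side view shows the weight, columns 305–425, hanging centred over the cup, columns 245–472. I'll lower it.

Emit:
{"op": "arm_command", "data": {
  "plan": "0 0 15 0 -0.5; 0 0 10 0 -0.5; 0 0 5 0 -0.5; 0 0 2 0 -0.5; 0 0 0 0 -0.5"
}}

```text
time_s: 9.2
eef_pos: [589.7, 209.7, -4.8]
orientation: [-0.168, 0.986, -0.0, 0.0]
force: [0.0, -0.5, -1.7]
opening: 33.4
grip_force: 25.0
```

Emit:
{"op": "arm_command", "data": {
  "plan": "0 0 2 0 -0.5; 0 0 0 0 -0.5; 0 0 0 0 -0.5"
}}

```text
time_s: 9.57
eef_pos: [589.6, 209.6, -6.7]
orientation: [-0.168, 0.986, 0.0, 0.0]
force: [0.5, -0.1, -1.6]
opening: 33.3
grip_force: 25.0
```

Emit:
{"op": "arm_command", "data": {
  "plan": "0 0 2 0 -0.5; 0 0 0 0 -0.5; 0 0 0 0 -0.5"
}}

```text
time_s: 9.95
eef_pos: [589.6, 209.6, -8.9]
orientation: [-0.168, 0.986, 0.0, -0.0]
force: [-0.1, 0.2, -1.8]
opening: 33.2
grip_force: 25.0
```

Emit:
{"op": "arm_command", "data": {
  "plan": "0 0 1 0 -0.5; 0 0 0 0 -0.5; 0 0 0 0 -0.5"
}}

```text
time_s: 10.32
eef_pos: [589.7, 209.7, -9.2]
orientation: [-0.168, 0.986, 0.0, 0.0]
force: [-3.5, -0.0, 5.4]
opening: 33.4
grip_force: 25.0
```

Emit:
{"op": "arm_command", "data": {
  "plan": "0 0 1 0 -0.5; 0 0 0 0 -0.5; 0 0 0 0 -0.5"
}}

```text
time_s: 10.7
eef_pos: [589.8, 209.7, -9.3]
orientation: [-0.168, 0.986, 0.0, 0.0]
force: [-7.7, -2.4, 14.9]
opening: 33.3
grip_force: 25.0
```

Emit:
{"op": "arm_command", "data": {
  "plan": "0 0 1 0 -0.5; 0 0 0 0 -0.5; 0 0 0 0 -0.5"
}}

```text
time_s: 11.08
eef_pos: [589.9, 209.7, -9.3]
orientation: [-0.168, 0.986, 0.0, 0.001]
force: [-12.3, -4.0, 23.3]
opening: 33.1
grip_force: 25.0
```

Contact at the expected height. I'll back off the press and release.

Emit:
{"op": "arm_command", "data": {
  "plan": "0 0 -2.2 0 -0.5; 0 0 0 0 -0.5; 0 0 0 0 -0.2; 0 0 0 0 0; 0 0 0 0 0.2"
}}

```text
time_s: 11.7
eef_pos: [589.5, 209.6, -9.9]
orientation: [-0.168, 0.986, -0.0, -0.0]
force: [-0.1, -0.0, -0.8]
opening: 53.4
grip_force: 0.0
```

Emit:
{"op": "arm_command", "data": {
  "plan": "0 0 0 0 0.3; 0 0 -30 0 0.3; 0 0 -40 0 0.3; 0 0 -50 0 0.3; 0 0 0 0 0.3"
}}

```text
time_s: 12.32
eef_pos: [591.3, 210.1, 114.5]
orientation: [-0.168, 0.986, 0.0, 0.003]
force: [1.0, 0.4, 0.0]
opening: 61.1
grip_force: 0.0
```

```bash
python3 d.py 449 90.5 130; python3 - <<'E'
from h import *
s,K,Rc,o=cam('side')
save('s10.png',s)
g=s.max(2)
for P in [(589.5,209.5,5.5),(589.5,209.5,29.5),(589.5,209.5,39.5),(572.5,209.5,17),(606.5,209.5,17)]: print(P,proj(P,K,Rc,o).round(1))
for r in range(238,276): print(r,' '.join('%3d'%v for v in g[r,328:364:2]))
E
```

```text
[591.3 210.1 114.5] yaw y-90 19.299999999999997 tool shift [173.8 -65.8 -16.6] op 61.1144203046654 0.0 [ 0.28  0.52  1.36 -0.    1.25 -1.62] 12.325
(589.5, 209.5, 5.5) [344.  265.2]
(589.5, 209.5, 29.5) [344.5 255.1]
(589.5, 209.5, 39.5) [344.8 250.8]
(572.5, 209.5, 17) [336.6 260.5]
(606.5, 209.5, 17) [351.9 260.2]
238 177 169  99  23  22  16  23  56 168 167 165 101  99  78  74  63  66  98
239 227 223  94  18  14  23  18  73 221 224 220 105  70  48  70  62  64  57
240 232 228  77  19  11  15  15  70 221 226 222 108  64  49  50  51  66  51
241 231 221  60  12   7  22  21  57 211 222 220 117  87  64  41  45  49  49
242 233 201  48  22  22  18  25  44 191 220 220 130 113  87  47  38  42  41
243 233 171  32  22  22  18  20  30 175 222 218 135  99 102  66  47  42  49
244 232 160  22  21  24  20  21  24 164 221 221 164  78  79  81  70  68  52
245 232 175  22  24  23  17  24  26 165 221 221 216 130  55  59  82  78  67
246 233 183  37  24  28  21  28  28 172 221 220 223 189  90  61  52  61  71
247 233 209 102  49  43  40  54  67 184 223 223 221 221 166 101  75  65  58
248 232 229 185 128 12
[... 1405 characters left out ...]
  24  42 102 105
267 115  84  16  17  30  19  40  34  36  33  31  25  21  17  19  38 102 107
268 109  82  23  14  20  24  25  18  24  17  28  16  11  25  10  53 105 107
269 106  94  36  20  18  20  16  21  18  23  18  19  20  21  19  71 106 109
270 107 102  70  46  19  12  14  19  19  18  11  22  21  19  36  91 108 110
271 105 101  97 113  73  42  24  18  17  21  17  22  24  41  71 106 108 111
272 111 107 107 147 159 120  49  36  31  30  32  48  54  80 101 110 109 109
273 104 108 112 120 198 187  92  73  71  67  72  83  87 104 107 112 106 107
274 109 106 105 106 160 186 111 102 102 101 103 104 104 103 108 108 110 112
275 108 102 106 106 115 121 105 104 111 115 115 111 108 107 107 108 109 110
```

Verified: the knob top is at row 250.5, as predicted for an upright, seated weight. Back to the stack for the large weight.

Emit:
{"op": "arm_command", "data": {
  "plan": "43.5 -16.4 0 0 0.6; 43.5 -16.4 0 0 0.6; 43.5 -16.4 0 0 0.6; 43.5 -16.4 0 0 0.6; 0 0 0 0 0.6"
}}

```text
time_s: 13.0
eef_pos: [445.0, 88.9, 109.4]
orientation: [-0.167, 0.986, -0.0, -0.001]
force: [0.3, 0.7, 0.8]
opening: 75.5
grip_force: 0.0
```

```bash
python3 d.py 448.5 90.3 42;  python3 - <<'E'
from h import *
c,K,Rc,o=cam('wrist'); e=manip.observe()['eef_pos']; q=proj([448.5,90.3,85],K,Rc,o); print(q, e)
f=26*374/(o[2]-85); print('r',f)
g=cv2.GaussianBlur(c,(3,3),0).max(2); save('w11.png',c)
h=cv2.HoughCircles(g,cv2.HOUGH_GRADIENT,1,5,param1=40,param2=10,minRadius=int(f-4),maxRadius=int(f+5))
if h is not None:
  for x,y,r in h[0]:
    if abs(x-q[0])<30 and abs(y-q[1])<30: print(x,y,r,ray((x,y),K,Rc,o,85).round(1),ray((x,y),K,Rc,o,55).round(1))
E
```

```text
[445.   88.9 109.4] yaw y-90 19.200000000000003 tool shift [-3.9  0.1 67.4] op 75.50320073061745 0.0 [ 0.12  0.16  1.86 -0.    1.12 -1.79] 13.0
[318.47697136 268.60615116] [446.38455084  89.65498372 109.75638597]
r 41.69898662630361
320.5 262.5 40.7 [444.1  90.2  85. ] [452.6  93.2  55. ]
317.5 267.5 37.7 [448.   89.5  85. ] [456.9  92.4  55. ]
322.5 256.5 41.0 [439.9  90.1  85. ] [447.8  93.1  55. ]
311.5 276.5 39.9 [455.1  87.8  85. ] [464.9  90.5  55. ]
326.5 261.5 45.4 [442.2  93.6  85. ] [450.4  97.1  55. ]
325.5 277.5 37.7 [452.7  96.7  85. ] [462.3 100.5  55. ]
315.5 259.5 45.4 [443.3  86.4  85. ] [451.6  89.   55. ]
329.5 256.5 42.1 [438.4  94.3  85. ] [446.1  97.9  55. ]
320.5 274.5 45.4 [451.9  92.9  85. ] [461.3  96.2  55. ]
307.5 270.5 37.7 [452.1  84.   85. ] [461.5  86.2  55. ]
311.5 264.5 45.4 [447.4  85.1  85. ] [456.2  87.5  55. ]
309.5 258.5 42.1 [443.9  82.6  85. ] [452.3  84.6  55. ]
330.5 271.5 38.8 [447.8  98.4  85. ] [456.7 102.4  55. ]
329.5 266.5 37.7 [444.8  96.6  85. ] [453.3 100.4  55. ]
332.5 276.5 43.1 [450.6 100.8  85. ] [459.8 105.1  55. ]
315.5 252.5 38.7 [438.9  84.9  85. ] [446.6  87.2  55. ]
306.5 262.5 38.5 [447.1  81.6  85. ] [455.9  83.5  55. ]
314.5 271.5 43.2 [451.2  88.5  85. ] [460.5  91.3  55. ]
```

Emit:
{"op": "arm_command", "data": {
  "plan": "-2.3 0 20 0 0.6; 0 0 25 0 0.6; 0 0 18 0 0.6; 0 0 5 0 0.6; 0 0 0 0 0.6"
}}

```text
time_s: 13.68
eef_pos: [449.4, 91.2, 42.2]
orientation: [-0.168, 0.986, 0.0, -0.0]
force: [0.9, 0.2, 0.1]
opening: 75.2
grip_force: 0.0
```

Emit:
{"op": "arm_command", "data": {
  "plan": "0 0 0 0 0; 0 0 0 0 0; 0 0 0 0 0; 0 0 0 0 0; 0 0 0 0 0",
  "grip_force": 30
}}

```text
time_s: 14.3
eef_pos: [449.5, 90.9, 42.7]
orientation: [-0.168, 0.986, -0.0, 0.0]
force: [-0.9, -0.6, 6.0]
opening: 51.6
grip_force: 30.0
```

Emit:
{"op": "arm_command", "data": {
  "plan": "0 0 -3 0 0; 0 0 -7 0 0; 0 0 -20 0 0; 0 0 -25 0 0; 0 0 0 0 0"
}}

```text
time_s: 14.92
eef_pos: [450.0, 91.0, 98.6]
orientation: [-0.168, 0.986, -0.0, 0.001]
force: [-0.0, -1.5, -4.1]
opening: 51.4
grip_force: 30.0
```

```bash
python3 d.py 468.5 -119.8 95; python3 - <<'E'
from h import *
s,K,Rc,o=cam('side'); st=manip.observe(); e=st['eef_pos']; print(st['force'],e)
for P in [e+[0,-26,12.3],e+[0,-26,42.3]]: print(proj(P,K,Rc,o))
x=int(proj(e,K,Rc,o)[0]); g=s.max(2)
for r in range(212,256): print(r,' '.join('%3d'%v for v in g[r,x-20:x+20:2]))
E
```

```text
[450.   91.   98.6] yaw y-90 19.299999999999997 tool shift [  52.3 -205.1    3.6] op 51.40427767348175 29.9989914894104 [ 0.12  0.18  1.86  0.    1.09 -1.79] 14.925
[-0.15877516 -0.17312266 -4.1112401 ] [449.30515405  90.93952787  97.3729806 ]
[284.08609218 244.50609788]
[284.13567068 228.86068053]
212 134 120 120 124 149 115  39  27  26  39 120 125 112 116 113 116 118 124 129 128
213 135 124 124 123 147 116  35  31  28  36 126 143 112 119 114 114 116 136 129 129
214 139 123 125 126 147 113  39  28  28  38 125 146 116 118 116 115 117 148 129 127
215 134 122 124 123 151 114  35  28  26  38 124 143 111 114 114 116 123 147 128 128
216 137 123 123 126 148 110  40  33  26  37 125 143 113 116 117 114 116 149 125 129
217 141 133 132 131 146 112  46  22  20  36 123 139 113 114 117 118 118 144 134 135
218 142 138 140 139 138 111  45  28  24  40 132 139 112 116 113 115 118 142 144 144
219 141 146 144 141 141 109  48  26  28  45 130 144 119 115 115 115 116 143 142 144
220 149 144 143 143 143 110  49  38  45  61 127 129 110 119 113 115 119 142 147 142
221 145 145 144 143 143 110  72  76  76  88 
[... 2195 characters left out ...]
  21  27 100 126 119 130 223
248 126 116 122 127 118  41  22  33  34  31  35  36  34  38  35  94 121 111 120 208
249 124 111 115 110 114  75  75  85  87  86  87  86  88  89  89 100 115 110 114 190
250 124 113 114 113 108 110 118 125 125 124 124 122 126 123 125 110 111 107 114 171
251 127 112 115 109 109 122 127 129 128 128 132 132 130 133 129 115 113 102 108 150
252 129 113 104 102 106 116 131 130 130 130 129 129 131 129 127 119 119 110 109 134
253 131 118 110 112 108 114 126 128 125 127 126 130 126 123 123 122 119 120 119 123
254 125 123 122 122 116 117 117 117 118 111 111 108 111 110 104 104 103 103  98 104
255 118 102 100  98  93  95  94  91  87  91  81  85  88  94  93  97  97  98  96 104
```

Emit:
{"op": "arm_command", "data": {
  "plan": "13.1 -51.3 0 0 0; 13.1 -51.3 0 0 0; 13.1 -51.3 0 0 0; 13.1 -51.3 0 0 0; 0 0 0 0 0"
}}

```text
time_s: 15.6
eef_pos: [467.0, -122.7, 95.9]
orientation: [-0.166, 0.986, 0.0, -0.001]
force: [0.1, 0.6, -3.3]
opening: 51.2
grip_force: 30.0
```

Emit:
{"op": "arm_command", "data": {
  "plan": "0 0 30 0 0; 0 0 20 0 0; 0 0 15 0 0; 0 0 0 0 0; 0 0 0 0 0"
}}

```text
time_s: 16.23
eef_pos: [468.0, -120.0, 32.9]
orientation: [-0.168, 0.986, -0.0, 0.0]
force: [-0.2, 0.3, -3.7]
opening: 51.5
grip_force: 30.0
```

```bash
python3 d.py 468.5 -119.8 -3
```

```text
[ 468.  -120.    32.9] yaw y-90 19.299999999999997 tool shift [-0.5  0.  35.9] op 51.464895398853635 29.99904692173004 [-0.33  0.33  1.85  0.    0.96 -2.24] 16.225
```

Emit:
{"op": "arm_command", "data": {
  "plan": "0 0 20 0 0; 0 0 10 0 0; 0 0 5 0 0; 0 0 2 0 0; 0 0 0 0 0"
}}

```text
time_s: 16.85
eef_pos: [467.8, -120.2, -4.4]
orientation: [-0.168, 0.986, -0.0, 0.0]
force: [-0.5, -1.0, -4.5]
opening: 51.4
grip_force: 30.0
```

Emit:
{"op": "arm_command", "data": {
  "plan": "0 0 1.5 0 0; 0 0 0 0 0; 0 0 0 0 0"
}}

```text
time_s: 17.23
eef_pos: [467.7, -120.1, -6.1]
orientation: [-0.168, 0.986, -0.0, 0.0]
force: [0.7, 0.1, -3.4]
opening: 51.4
grip_force: 30.0
```

Emit:
{"op": "arm_command", "data": {
  "plan": "0 0 1 0 0; 0 0 0 0 0; 0 0 0 0 0"
}}

```text
time_s: 17.6
eef_pos: [467.8, -120.1, -6.8]
orientation: [-0.168, 0.986, -0.0, 0.0]
force: [-3.6, 1.9, 6.5]
opening: 51.2
grip_force: 30.0
```

Contact at −6.8, as predicted. Release.

Emit:
{"op": "arm_command", "data": {
  "plan": "0 0 -0.5 0 0.1; 0 0 0 0 0.2; 0 0 0 0 0.4; 0 0 0 0 0.6; 0 0 0 0 0.6"
}}

```text
time_s: 18.23
eef_pos: [467.7, -120.1, -6.6]
orientation: [-0.168, 0.986, -0.0, 0.0]
force: [0.5, -0.1, -1.4]
opening: 75.3
grip_force: 0.0
```

Emit:
{"op": "arm_command", "data": {
  "plan": "0 0 -25 0 0.7; 0 0 -40 0 0.7; 0 0 -50 0 0.7; 0 0 0 0 0.7"
}}

```text
time_s: 18.73
eef_pos: [469.3, -120.6, 111.6]
orientation: [-0.168, 0.986, -0.002, 0.003]
force: [0.4, 0.2, -0.8]
opening: 79.7
grip_force: 0.0
```

Emit:
{"op": "arm_command", "data": {
  "plan": "-14 51 -10 0 0.7; -14 51 -10 0 0.7; -13 51 -10 0 0.7; -12 51 0 0 0.7; 0 0 0 0 0.7"
}}

```text
time_s: 19.35
eef_pos: [449.4, 92.5, 137.4]
orientation: [-0.17, 0.985, 0.0, -0.001]
force: [-0.7, 0.2, 0.3]
opening: 80.2
grip_force: 0.0
```

```bash
python3 d.py 448.5 90 60;  python3 - <<'E'
from h import *
c,K,Rc,o=cam('wrist'); save('w12.png',c); np.savez('w12.npz',K=K,Rc=Rc,o=o)
b=cv2.cvtColor(c,cv2.COLOR_RGB2HSV)
m=cv2.inRange(b,(12,120,40),(30,255,255)); m[300:]=0; m[:,:230]=0; m[:,420:]=0
cs,_=cv2.findContours(m,cv2.RETR_EXTERNAL,cv2.CHAIN_APPROX_SIMPLE)
for k in cs:
    if cv2.contourArea(k)>100:
        bx=cv2.boxPoints(cv2.minAreaRect(k)); B=np.array([ray(p,K,Rc,o,42)[:2] for p in bx]); print(cv2.contourArea(k),bx.round(1).tolist(),B.round(1).tolist(),B.mean(0))
s,K,Rc,o=cam('side'); g=s.max(2); x,y=proj([468,-120,35.5],K,Rc,o).round().astype(int); print(proj([468,-120,35.5],K,Rc,o),proj([468,-146,35.5],K,Rc,o),proj([468,-146,5.5],K,Rc,o),[proj([468+d,-120,20],K,Rc,o)[0] for d in(-26,26)])
for r in range(y-12,y+30,2): print(r,' '.join('%3d'%v for v in g[r,x-32:x+34:2]))
E
```

```text
[449.4  92.5 137.4] yaw y-90 19.599999999999994 tool shift [ 1.5 -2.1 77.4] op 80.16447926325135 0.0 [ 0.12  0.14  1.82  0.    1.19 -1.79] 19.35
935.5 [[284.0, 274.0], [345.0, 274.0], [345.0, 290.0], [284.0, 290.0]] [[488.5, 75.1], [471.1, 124.1], [484.7, 129.2], [502.3, 79.6]] [486.63158277 102.00670669]
1543.0 [[280.0, 177.0], [346.0, 177.0], [346.0, 202.0], [280.0, 202.0]] [[412.0, 46.5], [394.3, 96.3], [413.1, 103.4], [431.1, 52.7]] [412.58947142  74.70692621]
[302.64547703 332.25053936] [304.21278176 341.39306539] [303.86550738 358.91980538] [np.float64(285.4722078818049), np.float64(319.3573019631273)]
320 180 181 179 182 182 231 231 231 232 231 233 234 236 235 234 235 234 235 234 233 233 234 234 232 233 234 234 199 124 119 118 124 122
322 235 234 234 234 236 234 235 235 235 236 236 236 236 235 234 235 235 235 234 233 234 233 233 233 231 234 234 198 124 121 118 119 121
324 234 234 237 236 235 236 235 234 235 235 236 234 234 233 232 228 231 232 234 233 235 233 232 232 233 234 235 196 125 121 120 124 119
326 233 234 235 235 235 234 234 235 236 234 230 222 218 199 202 195 192 202 
[... 1671 characters left out ...]
 119 124 182 216 218
352 229 229 227  90  24  28  38  79 106 113 113 112 114 116 118 114 114 111 108 112 126 156 187 181 172 174 171 178 165 165 163 159 147
354 225 225 223 109  24  26  34  28  43  83 105 118 115 118 113 114 111 115 146 181 184 176 150 136 133 137 133 134 131 131 129 124 115
356 225 226 225 171  27  18  23  27  31  34  45  75  94 106 114 132 160 189 182 163 128 123 123 129 140 150 142 133 129 123 123 126 123
358 226 226 225 222  78  19  21  19  23  34  35  42  63 133 180 180 157 137 127 124 120 122 129 135 143 141 136 125 119 123 120 126 128
360 227 227 226 224 202  67  20  24  12  16  44 157 185 194 154 124 129 125 121 119 121 126 136 140 133 126 124 114 117 116 132 127 128
```

The large weight is seated, with its top ellipse at rows 324–342 as predicted. Next the plate: the brass ends give the carrier at (448,88), yaw 20°.

Emit:
{"op": "arm_command", "data": {
  "plan": "1 -2.2 40 -0.6 0.7; 0 0 40 0 0.7; 0 0 25 0 0.7; 0 0 10 0 0.7; 0 0 0 0 0.7"
}}

```text
time_s: 20.08
eef_pos: [450.0, 86.9, 23.2]
orientation: [-0.172, 0.985, -0.0, -0.0]
force: [-0.0, -0.0, -0.7]
opening: 79.5
grip_force: 0.0
```

```bash
python3 d.py 448.5 90 18;  python3 - <<'E'
from h import *
c,K,Rc,o=cam('wrist'); save('w13.png',c)
e=manip.observe()['eef_pos']; print(e,proj([448.3,89.5,55],K,Rc,o))
b=cv2.cvtColor(c,cv2.COLOR_RGB2HSV)
m=cv2.inRange(b,(12,120,40),(30,255,255)); m[300:]=0; m[:,:200]=0; m[:,440:]=0
cs,_=cv2.findContours(m,cv2.RETR_EXTERNAL,cv2.CHAIN_APPROX_SIMPLE)
for k in cs:
    if cv2.contourArea(k)>100:
        bx=cv2.boxPoints(cv2.minAreaRect(k)); B=np.array([ray(p,K,Rc,o,42)[:2] for p in bx]); print(cv2.contourArea(k),bx.round(1).tolist(),B.round(1).tolist(),B.mean(0))
E
```

```text
[450.   86.9  23.2] yaw y-90 19.900000000000006 tool shift [0.3 3.5 5.2] op 79.45547776418418 0.0 [ 0.11  0.3   1.92 -0.    0.92 -1.81] 20.075
[450.36856251  87.11754369  23.83657912] [323.86364565 293.8393365 ]
4104.0 [[270.0, 192.0], [374.0, 192.0], [374.0, 234.0], [270.0, 234.0]] [[410.8, 47.0], [392.9, 96.5], [413.1, 104.5], [431.4, 53.7]] [412.0674413   75.43540079]
```

Emit:
{"op": "arm_command", "data": {
  "plan": "1.5 2 3 0 0.6; 0 0 3 0 0.6; 0 0 0 0 0.5; 0 0 0 0 0.3; 0 0 0 0 0.1",
  "grip_force": 15
}}

```text
time_s: 20.75
eef_pos: [448.0, 89.0, 17.5]
orientation: [-0.173, 0.985, 0.0, 0.0]
force: [0.9, 0.7, 1.4]
opening: 58.0
grip_force: 14.9
```

Emit:
{"op": "arm_command", "data": {
  "plan": "0 0 0 0 0.1; 0 0 0 0 0.1; 0 0 0 0 0.1"
}}

```text
time_s: 21.12
eef_pos: [448.0, 89.0, 17.4]
orientation: [-0.173, 0.985, 0.0, 0.0]
force: [-0.9, 0.4, 2.5]
opening: 58.0
grip_force: 14.9
```

58.0 mm, so it's the plate. I'll lift slowly.

Emit:
{"op": "arm_command", "data": {
  "plan": "0 0 -2 0 0.1; 0 0 -4 0 0.1; 0 0 -8 0 0.1; 0 0 -20 0 0.1; 0 0 -30 0 0.1"
}}

```text
time_s: 21.75
eef_pos: [447.5, 88.9, 82.0]
orientation: [-0.173, 0.985, 0.0, -0.001]
force: [0.4, 0.4, -1.5]
opening: 57.7
grip_force: 14.9
```

Emit:
{"op": "arm_command", "data": {
  "plan": "0 0 -25 0 0.1; 0 0 0 0 0.1; 0 0 0 0 0.1"
}}

```text
time_s: 22.12
eef_pos: [447.4, 88.9, 105.5]
orientation: [-0.173, 0.985, 0.0, -0.001]
force: [0.0, 0.7, -1.0]
opening: 57.7
grip_force: 14.9
```

```bash
python3 d.py 455 325 105;  python3 - <<'E'
from h import *
print(manip.observe()['force'])
c,K,Rc,o=cam('wrist'); save('w14.png',c)
b=cv2.cvtColor(c,cv2.COLOR_RGB2HSV)
m=cv2.inRange(b,(12,120,40),(30,255,255)); m[300:]=0; m[:,:230]=0; m[:,420:]=0
cs,_=cv2.findContours(m,cv2.RETR_EXTERNAL,cv2.CHAIN_APPROX_SIMPLE)
for k in cs:
    if cv2.contourArea(k)>100:
        bx=cv2.boxPoints(cv2.minAreaRect(k)); B=np.array([ray(p,K,Rc,o,42)[:2] for p in bx]); print(cv2.contourArea(k),bx.round(1).tolist(),B.round(1).tolist(),B.mean(0))
# rest pad via scene & side
for n,x,y in [('scene',221,241),('side',282,245)]:
    c,K,Rc,o=cam(n); g=c.max(2); save('r_%s.png'%n,c); r=25
    sub=(g[y-r:y+r,x-r:x+r]<50).astype(np.uint8)
    cs,_=cv2.findContours(sub,cv2.RETR_EXTERNAL,cv2.CHAIN_APPROX_NONE); k=max(cs,key=cv2.contourArea)
    bx=cv2.boxPoints(cv2.minAreaRect(k))+[x-r,y-r]; M=cv2.moments(k); m=np.array([M['m10'],M['m01']])/M['m00']+[x-r,y-r]
    B=np.array([ray(p,K,Rc,o,18)[:2] for p in bx]); print(n,cv2.contourArea(k),m,ray(m,K,Rc,o,18),B.round(1).tolist())
E
```

```text
[447.4  88.9 105.5] yaw y-90 19.900000000000006 tool shift [-87.6 219.4   0.5] op 57.654303953038514 14.941690564155579 [ 0.12  0.17  1.86 -0.    1.11 -1.8 ] 22.125
[ 0.01403031  0.66460192 -1.00954266]
3833.5 [[281.0, 183.0], [354.0, 183.0], [354.0, 238.0], [281.0, 238.0]] [[411.1, 47.1], [393.2, 96.6], [431.1, 111.2], [449.6, 60.0]] [421.25121863  78.72746879]
scene 335.5 [219.4401391 239.9811227] [451.32301254 325.25806891  18.        ] [[427.0, 344.4], [488.7, 345.8], [475.9, 305.3], [416.0, 305.3]]
side 115.0 [281.53188406 244.87536232] [456.4257437  311.11975112  18.        ] [[428.8, 291.4], [430.0, 339.4], [480.6, 337.1], [477.4, 289.2]]
```

The carrier stayed put and the plate is held. I'll go toward the rest with one stop for a look.

Emit:
{"op": "arm_command", "data": {
  "plan": "-25 39 0 0 0.1; -25 39 0 0 0.1; -26 39 0 0 0.1; -26 39 0 0 0.1; 0 0 0 9.4 0.1"
}}

```text
time_s: 22.9
eef_pos: [490.3, 272.7, 105.0]
orientation: [-0.092, 0.996, -0.0, -0.001]
force: [-0.1, -0.9, -0.9]
opening: 57.6
grip_force: 14.9
```

Emit:
{"op": "arm_command", "data": {
  "plan": "0 0 0 9.3 0.1; 0 0 0 0 0.1; 0 0 0 0 0.1"
}}

```text
time_s: 23.28
eef_pos: [490.5, 270.2, 106.0]
orientation: [-0.012, 1.0, -0.0, -0.0]
force: [-0.0, 0.5, -0.5]
opening: 57.8
grip_force: 14.9
```

```bash
python3 d.py 454 326.5 105;  python3 - <<'E'
from h import *
c,K,Rc,o=cam('wrist'); save('w15.png',c); g=c.max(2)
q=proj([454,326.5,18],K,Rc,o); print(q); x,y=q.astype(int); r=60
sub=(g[y-r:y+r,x-r:x+r]<50).astype(np.uint8)
cs,_=cv2.findContours(sub,cv2.RETR_EXTERNAL,cv2.CHAIN_APPROX_NONE)
for k in cs:
    if cv2.contourArea(k)<300: continue
    bx=cv2.boxPoints(cv2.minAreaRect(k))+[x-r,y-r]
    B=np.array([ray(p,K,Rc,o,18)[:2] for p in bx]); print(cv2.contourArea(k),bx.round(1).tolist(),B.round(1).tolist(),B.mean(0))
E
```

```text
[490.5 270.2 106. ] yaw y-90 1.4000000000000057 tool shift [35.1 57.2  1. ] op 57.813443387956575 14.941747337579727 [ 0.44  0.39  1.57  0.    1.18 -1.16] 23.275
[390.97099783 197.53552123]
3151.0 [[370.0, 234.0], [370.0, 164.0], [418.0, 164.0], [418.0, 234.0]] [[483.9, 311.6], [428.5, 308.4], [427.5, 345.6], [483.0, 350.5]] [455.72431687 329.02599264]
```

The rest pad is at (394,199) px, world (455.5,328.5), yaw about 1.4°, which matches the tool.

Emit:
{"op": "arm_command", "data": {
  "plan": "17 29.3 0 0 0.1; 17 29.3 0 0 0.1; 0 0 30 0 0.1; 0 0 30 0 0.1; 0 0 25 0 0.1"
}}

```text
time_s: 23.95
eef_pos: [455.2, 328.1, 20.2]
orientation: [-0.012, 1.0, -0.0, -0.0]
force: [0.0, -0.1, -1.7]
opening: 58.2
grip_force: 14.9
```

Emit:
{"op": "arm_command", "data": {
  "plan": "0 0 10 0 0.1; 0 0 10 0 0.1; 0 0 0 0 0.1; 0 0 0 0 0.1"
}}

```text
time_s: 24.45
eef_pos: [455.8, 328.4, 2.1]
orientation: [-0.011, 1.0, 0.0, 0.0]
force: [0.2, -1.3, -1.4]
opening: 57.7
grip_force: 14.9
```

```bash
python3 d.py 455 328 -8
```

```text
[455.8 328.4   2.1] yaw y-90 1.2000000000000028 tool shift [ 0.8 -0.4 10.1] op 57.743361286475846 14.941647201776505 [ 0.56  0.53  1.64 -0.    0.97 -1.03] 24.45
```

Emit:
{"op": "arm_command", "data": {
  "plan": "0 0 5 0 0.1; 0 0 4 0 0.1; 0 0 0 0 0.1; 0 0 0 0 0.1"
}}

```text
time_s: 24.95
eef_pos: [455.4, 328.2, -7.6]
orientation: [-0.011, 1.0, 0.0, 0.0]
force: [-0.0, -1.5, -1.6]
opening: 57.9
grip_force: 14.9
```

Emit:
{"op": "arm_command", "data": {
  "plan": "0 0 1.5 0 0.1; 0 0 0 0 0.1; 0 0 0 0 0.1"
}}

```text
time_s: 25.32
eef_pos: [455.4, 328.2, -9.1]
orientation: [-0.011, 1.0, 0.0, 0.0]
force: [-0.3, 0.2, -0.7]
opening: 57.8
grip_force: 14.9
```

Emit:
{"op": "arm_command", "data": {
  "plan": "0 0 1 0 0.1; 0 0 0 0 0.1; 0 0 0 0 0.1"
}}

```text
time_s: 25.7
eef_pos: [455.5, 328.3, -9.6]
orientation: [-0.011, 1.0, 0.0, 0.0]
force: [-2.6, -2.4, 6.8]
opening: 58.0
grip_force: 14.9
```

Emit:
{"op": "arm_command", "data": {
  "plan": "0 0 -0.4 0 0.25; 0 0 0 0 0.35; 0 0 0 0 0.5; 0 0 0 0 0.6; 0 0 -10 0 0.6"
}}

```text
time_s: 26.32
eef_pos: [455.0, 328.0, -0.0]
orientation: [-0.011, 1.0, -0.0, -0.001]
force: [1.4, 0.2, 0.1]
opening: 75.1
grip_force: 0.0
```

Emit:
{"op": "arm_command", "data": {
  "plan": "0 0 -40 0 0.6; 0 0 -40 0 0.6; -20 0 -35 0 0.6; 0 0 0 0 0.6; 0 0 0 0 0.6"
}}

```text
time_s: 26.95
eef_pos: [474.9, 328.4, 114.7]
orientation: [-0.011, 1.0, -0.0, -0.0]
force: [-0.6, 0.3, -0.9]
opening: 75.1
grip_force: 0.0
```

```bash
python3 d.py 448 88.5 110;  python3 - <<'E'
from h import *
c,K,Rc,o=cam('wrist'); save('w16.png',c); e=manip.observe()['eef_pos']
cr=proj([455,328,27],K,Rc,o); x,y=cr.astype(int); r=75
a=c[y-r:y+r,x-r:x+r]; a=cv2.resize(a,(400,400),interpolation=cv2.INTER_CUBIC)
c2,K2,R2,o2=cam('wrist')
s,Ks,Rs,os_=cam('side'); b=cv2.resize(s[225:265,262:302],(400,400),interpolation=cv2.INTER_CUBIC)
save('w17.png',np.hstack([a,b])); np.savez('w16.npz',K=K,Rc=Rc,o=o); print(cr,x-r,y-r,'scale',400/150)
for P in [(455,328,27)]: print((proj(P,Ks,Rs,os_)-[262,225])*10)
E
```

```text
[474.9 328.4 114.7] yaw y-90 1.2000000000000028 tool shift [  31.9 -239.3    4.9] op 75.12247275917768 0.0 [ 0.54  0.42  1.51  0.    1.21 -1.05] 26.95
[318.86560269 216.65159212] 243 141 scale 2.6666666666666665
[186.04839034 139.11901913]
```

View pics/w17.png

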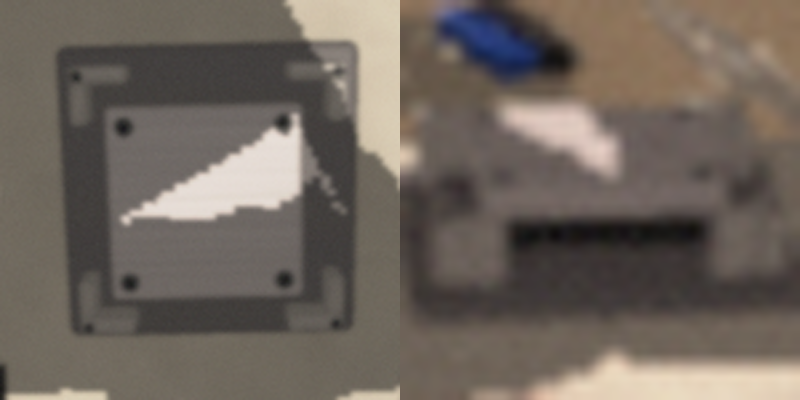

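Viewed: the plate is flat and centred between the four lugs, with its screws at (123,127), (283,122), (130,283) and (285,279). Now I'll measure the cooling block on the way.

Emit:
{"op": "arm_command", "data": {
  "plan": "-23 -58 0 0 0.6; -23 -58 0 0 0.6; -23 -58 0 0 0.6; -23 -58 0 0 0.6; -23 -58 0 0 0.6"
}}

```text
time_s: 27.72
eef_pos: [596.6, 39.3, 114.7]
orientation: [-0.011, 1.0, 0.0, -0.001]
force: [0.6, 0.5, 0.1]
opening: 75.0
grip_force: 0.0
```

Emit:
{"op": "arm_command", "data": {
  "plan": "0 0 -30 0 0.6; 0 0 0 0 0.6; 0 0 0 0 0.6"
}}

```text
time_s: 28.1
eef_pos: [595.9, 41.7, 144.2]
orientation: [-0.011, 1.0, 0.0, -0.001]
force: [0.7, 0.1, 0.1]
opening: 74.9
grip_force: 0.0
```

```bash
python3 d.py 448 88.5 110;  python3 - <<'E'
from h import *
c,K,Rc,o=cam('wrist'); save('w18.png',c); np.savez('w18.npz',K=K,Rc=Rc,o=o)
q=proj([579.6,-12,32],K,Rc,o); print(q,o)
hsv=cv2.cvtColor(cv2.GaussianBlur(c,(5,5),0),cv2.COLOR_RGB2HSV); S=hsv[:,:,1]
x,y=q.astype(int)
print('S along row',S[y,max(0,x-130):x+130:8]); print('V',hsv[y,max(0,x-130):x+130:8,2])
print('S col',S[max(0,y-110):y+110:8,x]); print('V',hsv[max(0,y-110):y+110:8,x,2])
m=((S<28)&(hsv[:,:,2]>70)).astype(np.uint8)*255; m=cv2.morphologyEx(m,cv2.MORPH_OPEN,np.ones((5,5)))
cs,_=cv2.findContours(m,cv2.RETR_EXTERNAL,cv2.CHAIN_APPROX_SIMPLE)
for k in cs:
    if cv2.contourArea(k)<1500: continue
    rc=cv2.minAreaRect(k); bx=cv2.boxPoints(rc); B=np.array([ray(p,K,Rc,o,18)[:2] for p in bx]); print(cv2.contourArea(k),rc,B.round(1).tolist(),B.mean(0))
E
```

```text
[595.9  41.7 144.2] yaw y-90 1.2999999999999972 tool shift [146.8  50.1  34.4] op 74.91918092930224 0.0 [ 0.01  0.43  1.42  0.    1.29 -1.58] 28.1
[257.34521568 214.71346796] [525.7369243   40.79347674 352.91572757]
S along row [40 45 46 46 47 47 47 46 46 45 44 24 24 23 33 29 32 33 30 24 24 24 34 46
 45 45 43 43 43 46 46 44 42]
V [218 166 171 203 201 201 201 205 207 212 213 220 221 222 154 113 177 193
 119 108 106 106 134 181 181 157 118 129 159 198 201 140 109]
S col [45 46 45 45 44 22 22 32 29 32 32 33 34 34 30 29 27 27 29 29 32 25 38 46
 46 47 62 27]
V [211 212 212 212 214 222 222 200 218 217 214 214 212 210 119  96  95  95
  96  97  97 103 135 200 205 199 136 103]
5439.5 ((256.1377868652344, 209.61659240722656), (91.6080322265625, 133.14852905273438), 11.633633613586426) [[631.3, -70.8], [513.4, -41.1], [527.2, 36.3], [647.7, 13.1]] [579.88603195 -15.62935383]
1519.5 ((613.4181518554688, 87.41557312011719), (24.722240447998047, 89.57697296142578), 9.01932144165039) [[502.1, 275.5], [433.3, 273.3], [435.7, 293.8], [504.8, 297.1]] [468.97168819 284.91995441]
2658.0 ((339.686279296875, 70.94462585449219), (148.36587524414062, 21.96861457824707), 73.44293212890625) [[410.9, 29.1], [406.1, 45.7], [513.8, 85.1], [519.4, 67.2]] [462.52959457  56.78078759]
```

```bash
python3 - <<'E'
from h import *
c=cv2.imread('pics/w18.png')[:,:,::-1].copy(); w=np.load('w18.npz'); K,Rc,o=w['K'],w['Rc'],w['o']
S=cv2.cvtColor(cv2.GaussianBlur(c,(5,5),0),cv2.COLOR_RGB2HSV)[:,:,1]
roi=np.zeros_like(S); cv2.rectangle(roi,(170,110),(345,310),255,-1)
for n,m,z,op in [('block',S<38,18,3),('bar',(S>=28)&(S<38),32,7)]:
    m=(m*255).astype(np.uint8)&roi; m=cv2.morphologyEx(m,cv2.MORPH_OPEN,np.ones((op,op)))
    cs,_=cv2.findContours(m,cv2.RETR_EXTERNAL,cv2.CHAIN_APPROX_SIMPLE); k=max(cs,key=cv2.contourArea)
    rc=cv2.minAreaRect(k); B=np.array([ray(p,K,Rc,o,z)[:2] for p in cv2.boxPoints(rc)])
    l=[np.linalg.norm(B[i]-B[i-1]) for i in (1,2)]; d=B[1]-B[0] if l[0]>l[1] else B[2]-B[1]
    print(n,cv2.contourArea(k),rc,B.mean(0),l,np.degrees(np.arctan(d[1]/d[0])))
E
```

```text
block 13695.0 ((255.7271270751953, 229.20108032226562), (96.47466278076172, 177.96876525878906), 8.61564826965332) [600.13416753 -16.6146514 ] [np.float64(166.7860470740632), np.float64(82.85584198089151)] -11.205890080536879
bar 2346.0 ((259.83782958984375, 191.52703857421875), (43.92945861816406, 65.4522933959961), 8.972626686096191) [560.11671576  -9.57017615] [np.float64(55.93360480241203), np.float64(36.541482598949074)] -10.679477516405061
```

Emit:
{"op": "arm_command", "data": {
  "plan": "48 16.7 0 0 0.5; 48 16.7 0 0 0.5; 48 16.7 0 0 0.5; 0 0 20 -9.4 0.5; 0 0 30 -9.3 0.5"
}}

```text
time_s: 28.78
eef_pos: [451.1, 88.9, 94.8]
orientation: [-0.176, 0.984, -0.0, 0.001]
force: [0.2, 0.4, -0.6]
opening: 70.7
grip_force: 0.0
```

Emit:
{"op": "arm_command", "data": {
  "plan": "0 0 0 0 0.5; 0 0 0 0 0.5"
}}

```text
time_s: 29.02
eef_pos: [451.7, 88.4, 95.8]
orientation: [-0.171, 0.985, -0.0, 0.0]
force: [0.6, -0.0, -0.2]
opening: 70.6
grip_force: 0.0
```

```bash
python3 d.py 448 88.5 15;  python3 - <<'E'
from h import *
c,K,Rc,o=cam('wrist'); save('w19.png',c)
b=cv2.cvtColor(c,cv2.COLOR_RGB2HSV)
m=cv2.inRange(b,(12,110,40),(30,255,255)); m[320:]=0; m[:,:230]=0; m[:,420:]=0; m=cv2.morphologyEx(m,cv2.MORPH_CLOSE,np.ones((25,25)))
cs,_=cv2.findContours(m,cv2.RETR_EXTERNAL,cv2.CHAIN_APPROX_SIMPLE)
for k in cs:
    if cv2.contourArea(k)>100:
        bx=cv2.boxPoints(cv2.minAreaRect(k)); B=np.array([ray(p,K,Rc,o,42)[:2] for p in bx]); print(cv2.contourArea(k),bx.round(1).tolist(),B.round(1).tolist(),B.mean(0))
E
```

```text
[451.7  88.4  95.8] yaw y-90 19.700000000000003 tool shift [ 3.4  1.3 80.8] op 70.63936648180096 0.0 [ 0.11  0.19  1.86  0.    1.09 -1.8 ] 29.025
9477.0 [[282.0, 179.0], [358.0, 179.0], [358.0, 309.0], [282.0, 309.0]] [[411.4, 47.2], [393.6, 96.8], [484.0, 131.8], [503.4, 77.7]] [448.11840303  88.37090287]
```

Emit:
{"op": "arm_command", "data": {
  "plan": "3.4 1.3 30 -0.4 0.5; 0 0 30 0 0.5; 0 0 18 0 0.5; 0 0 6 0 0.5; 0 0 0 0 0.5"
}}

```text
time_s: 29.7
eef_pos: [448.3, 88.3, 11.8]
orientation: [-0.176, 0.984, -0.0, 0.0]
force: [-0.4, 0.1, 0.7]
opening: 70.6
grip_force: 0.0
```

Emit:
{"op": "arm_command", "data": {
  "plan": "0 0 3 0 0.5; 0 0 0 0 0.5; 0 0 0 0 0.5"
}}

```text
time_s: 30.08
eef_pos: [448.0, 88.3, 8.5]
orientation: [-0.176, 0.984, -0.0, 0.0]
force: [-0.1, -0.5, 0.6]
opening: 70.5
grip_force: 0.0
```

Emit:
{"op": "arm_command", "data": {
  "plan": "0 0 2 0 0.5; 0 0 0 0 0.5; 0 0 0 0 0.5"
}}

```text
time_s: 30.45
eef_pos: [447.8, 88.2, 6.2]
orientation: [-0.176, 0.984, 0.0, -0.0]
force: [-0.6, -0.8, -0.5]
opening: 70.4
grip_force: 0.0
```

Emit:
{"op": "arm_command", "data": {
  "plan": "0 0 1.5 0 0.5; 0 0 0 0 0.5; 0 0 0 0 0.5"
}}

```text
time_s: 30.82
eef_pos: [447.8, 88.3, 4.7]
orientation: [-0.176, 0.984, 0.0, -0.0]
force: [-0.0, -0.8, 0.2]
opening: 70.3
grip_force: 0.0
```

Emit:
{"op": "arm_command", "data": {
  "plan": "0 0 1.5 0 0.5; 0 0 0 0 0.5; 0 0 0 0 0.5"
}}

```text
time_s: 31.2
eef_pos: [447.9, 88.3, 3.3]
orientation: [-0.176, 0.984, 0.0, 0.0]
force: [-0.1, -0.0, 0.1]
opening: 70.3
grip_force: 0.0
```

Emit:
{"op": "arm_command", "data": {
  "plan": "0 0 1.5 0 0.5; 0 0 0 0 0.5; 0 0 0 0 0.5"
}}

```text
time_s: 31.58
eef_pos: [447.9, 88.2, 1.8]
orientation: [-0.176, 0.984, 0.0, -0.0]
force: [-0.7, -0.7, -0.4]
opening: 71.1
grip_force: 0.0
```

Emit:
{"op": "arm_command", "data": {
  "plan": "0 0 1.5 0 0.5; 0 0 0 0 0.5; 0 0 0 0 0.5"
}}

```text
time_s: 31.95
eef_pos: [447.9, 88.2, 0.3]
orientation: [-0.176, 0.984, -0.0, 0.0]
force: [0.1, -0.4, 0.5]
opening: 70.4
grip_force: 0.0
```

Emit:
{"op": "arm_command", "data": {
  "plan": "0 0 1.5 0 0.5; 0 0 0 0 0.5; 0 0 0 0 0.5"
}}

```text
time_s: 32.33
eef_pos: [447.9, 88.2, -1.0]
orientation: [-0.176, 0.984, -0.0, 0.0]
force: [-1.6, -0.5, 5.8]
opening: 70.5
grip_force: 2.7
```

Tips touch the heater plate at TCP −1, so the offset is 28 mm. I'll raise 4 mm and grip the carrier.

Emit:
{"op": "arm_command", "data": {
  "plan": "0 0 -4 0 0.5; 0 0 0 0 0.3; 0 0 0 0 0.1; 0 0 0 0 0; 0 0 0 0 0",
  "grip_force": 20
}}

```text
time_s: 32.95
eef_pos: [447.8, 88.2, 2.7]
orientation: [-0.176, 0.984, -0.0, -0.0]
force: [0.7, -0.2, 0.5]
opening: 53.7
grip_force: 20.0
```

Emit:
{"op": "arm_command", "data": {
  "plan": "0 0 0 0 0; 0 0 0 0 0; 0 0 0 0 0"
}}

```text
time_s: 33.33
eef_pos: [447.8, 88.2, 2.7]
orientation: [-0.176, 0.984, -0.0, -0.0]
force: [0.5, -0.1, 1.0]
opening: 53.7
grip_force: 20.0
```

Emit:
{"op": "arm_command", "data": {
  "plan": "0 0 -2 0 0; 0 0 -4 0 0; 0 0 -8 0 0; 0 0 -15 0 0; 0 0 -20 0 0"
}}

```text
time_s: 33.95
eef_pos: [447.8, 88.2, 52.9]
orientation: [-0.176, 0.984, -0.0, 0.0]
force: [0.4, -0.2, -0.5]
opening: 54.1
grip_force: 20.0
```

Emit:
{"op": "arm_command", "data": {
  "plan": "0 0 -20 0 0; 0 0 -20 0 0; 0 0 0 0 0; 0 0 0 0 0"
}}

```text
time_s: 34.45
eef_pos: [447.6, 88.2, 91.4]
orientation: [-0.176, 0.984, 0.0, -0.0]
force: [0.1, -1.2, -0.9]
opening: 53.9
grip_force: 20.0
```

```bash
python3 d.py 579 -12.8 92;  python3 - <<'E'
from h import *
print(manip.observe()['force'],manip.observe()['moment'])
c,K,Rc,o=cam('wrist'); save('w20.png',c); e=manip.observe()['eef_pos']
b=cv2.cvtColor(c,cv2.COLOR_RGB2HSV)
m=cv2.inRange(b,(12,110,30),(30,255,255)); m[330:]=0; m[:,:220]=0; m[:,430:]=0
cs,_=cv2.findContours(m,cv2.RETR_EXTERNAL,cv2.CHAIN_APPROX_SIMPLE)
for k in cs:
    if cv2.contourArea(k)>100:
        bx=cv2.boxPoints(cv2.minAreaRect(k)); print(cv2.contourArea(k),bx.round(1).tolist())
T=R.from_quat(manip.observe()['orientation']).as_matrix()
for dx in (49,-49): print([proj(e+dx*T[:,0]+dy*T[:,1]+[0,0,39.3],K,Rc,o).round(1) for dy in(-27,27)])
E
```

```text
[447.6  88.2  91.4] yaw y-90 20.299999999999997 tool shift [ -88.2 -140.3   -0.6] op 53.899095060884605 19.9861478805542 [ 0.11  0.19  1.87 -0.    1.08 -1.81] 34.45
[ 0.13440594 -1.19735549 -0.87978229] [0.05638452 0.03608556 0.03384218]
14331.5 [[261.5, 328.8999938964844], [263.0, 199.3000030517578], [379.1000061035156, 200.6999969482422], [377.6000061035156, 330.29998779296875]]
[array([258.1, 199.6]), array([377.2, 199.6])]
[array([265.7, 389.1]), array([370.2, 389.2])]
```

The carrier is held level, its near edge at row 200 as predicted. I'll carry it to the cooling block.

Emit:
{"op": "arm_command", "data": {
  "plan": "-15 -24 0 0 0; -29 -46 0 0 0; -29 -46 0 0 0; -15 -24 0 0 0; 0 0 0 0 0"
}}

```text
time_s: 35.12
eef_pos: [579.2, -13.6, 90.2]
orientation: [-0.176, 0.984, 0.0, -0.001]
force: [-0.1, 0.4, -1.6]
opening: 53.7
grip_force: 20.0
```

Emit:
{"op": "arm_command", "data": {
  "plan": "0 0 0 7.7 0; 0 0 0 7.7 0; 0 0 0 7.7 0; 0 0 0 7.7 0; 0 0 0 0 0"
}}

```text
time_s: 35.75
eef_pos: [578.2, -11.8, 91.4]
orientation: [0.091, 0.996, 0.0, -0.0]
force: [0.0, -0.4, -0.3]
opening: 54.0
grip_force: 20.0
```

Emit:
{"op": "arm_command", "data": {
  "plan": "0 0 20 0 0; 0 0 20 0 0; 0 0 10 0 0; 0 0 0 0 0; 0 0 0 0 0"
}}

```text
time_s: 36.38
eef_pos: [579.3, -12.5, 42.5]
orientation: [0.091, 0.996, -0.0, 0.0]
force: [0.6, 0.7, -0.8]
opening: 53.7
grip_force: 20.0
```

```bash
python3 d.py 579 -12.8 0;  python3 - <<'E'
from h import *
c,K,Rc,o=cam('wrist'); save('w21.png',c)
# lugs/near end of block: block near-end edge rows at several columns; carrier edges
S=cv2.cvtColor(cv2.GaussianBlur(c,(3,3),0),cv2.COLOR_RGB2HSV)
for r in range(120,215,6): print(r,' '.join('%2d/%3d'%(S[r,x,1],S[r,x,2]) for x in range(225,425,10)))
for P in [(-62,-40,23),(-62,40,23),(-47,-18,32),(-47,18,32)]:
    a=np.radians(-10.5); e=np.array([np.cos(a),np.sin(a)]); n=np.array([-e[1],e[0]]); q=np.array([579,-12.8])+P[0]*e+P[1]*n
    print(P,proj([q[0],q[1],P[2]],K,Rc,o).round(1))
E
```

```text
[579.3 -12.5  42.5] yaw y-90 -10.400000000000006 tool shift [ 0.3 -0.4 42.5] op 53.70652160622877 19.986116588115692 [-0.08  0.51  1.57 -0.    1.07 -1.47] 36.375
120 37/227 37/227 37/225 43/131 43/119 41/118 41/118 41/118 42/ 90 43/106 41/118 41/119 42/122 42/121 42/121 40/120 40/120 43/119 43/119 34/105
126 36/226 37/227 37/226 43/119 41/118 41/117 41/117 41/119 43/106 41/105 41/119 43/120 42/121 40/120 43/120 40/120 41/118 39/117 43/118 32/105
132 39/225 38/226 37/225 41/119 43/119 41/119 43/119 43/119 41/105 43/106 40/120 40/120 40/120 40/121 40/120 41/119 41/118 41/118 41/119 39/111
138 38/223 39/224 39/224 41/118 39/117 41/118 41/119 41/119 42/104 42/108 40/120 42/121 40/121 43/120 41/119 41/118 43/119 43/119 41/119 41/119
144 39/223 39/225 37/225 40/120 41/118 41/117 39/117 41/118 42/104 42/109 45/120 40/120 40/120 41/118 40/116 43/119 43/120 43/119 41/119 42/121
150 40/224 37/225 36/226 43/119 44/117 41/117 41/117 41/118 41/111 42/108 44/117 40/120 41/118 41/117 42/115 41/119 43/120 43/120 40/120 40/120
156 40/224 39/225 40/225 44/123 41/118 39/117 44/117 43/119 41/119 43/107 
[... 802 characters left out ...]
7/226 38/226 29/106 23/112 24/118 25/114 25/114 25/112 23/113 23/111 23/113 25/113 23/113 20/113 25/ 92 37/111 43/119 43/120 43/120
198 38/226 37/225 39/225 29/105 41/112 42/116 41/113 42/108 37/110 37/109 35/103 33/108 38/108 29/113 27/113 32/ 97 40/115 43/120 43/120 43/119
204 39/225 39/224 38/226 22/117 174/120 177/124 172/123 171/121 172/120 172/120 173/118 176/122 174/119 171/119 173/122 176/122 41/118 42/133 42/121 41/118
210 39/224 39/224 38/226 26/120 175/121 98/ 47 173/122 171/122 175/121 173/121 171/119 177/121 174/119 172/120 140/ 69 178/123 40/223 36/226 41/131 40/120
(-62, -40, 23) [251.2 165.7]
(-62, 40, 23) [385.2 165.8]
(-47, -18, 32) [287.3 192.6]
(-47, 18, 32) [349.  192.7]
```

The block edges (columns 252–382, row about 167) match the prediction within 1–2 mm. I'll lower.

Emit:
{"op": "arm_command", "data": {
  "plan": "0 0 15 0 0; 0 0 12 0 0; 0 0 8 0 0; 0 0 4 0 0; 0 0 0 0 0"
}}

```text
time_s: 37.05
eef_pos: [578.9, -12.5, 2.6]
orientation: [0.091, 0.996, 0.0, -0.0]
force: [-0.6, 0.2, -1.2]
opening: 53.5
grip_force: 20.0
```

Emit:
{"op": "arm_command", "data": {
  "plan": "0 0 2 0 0; 0 0 0 0 0; 0 0 0 0 0"
}}

```text
time_s: 37.42
eef_pos: [579.1, -12.5, 0.9]
orientation: [0.091, 0.996, -0.0, 0.0]
force: [-0.2, -0.4, -1.5]
opening: 53.3
grip_force: 20.0
```

Emit:
{"op": "arm_command", "data": {
  "plan": "0 0 1.5 0 0; 0 0 0 0 0; 0 0 0 0 0"
}}

```text
time_s: 37.8
eef_pos: [579.0, -12.5, -0.8]
orientation: [0.091, 0.996, -0.0, -0.0]
force: [0.2, -0.3, -0.4]
opening: 53.7
grip_force: 20.0
```

Emit:
{"op": "arm_command", "data": {
  "plan": "0 0 0.8 0 0; 0 0 0 0 0; 0 0 0 0 0"
}}

```text
time_s: 38.17
eef_pos: [579.1, -12.5, -1.3]
orientation: [0.091, 0.996, -0.0, 0.0]
force: [-1.1, -0.4, 4.0]
opening: 53.6
grip_force: 20.0
```

Emit:
{"op": "arm_command", "data": {
  "plan": "0 0 0.7 0 0; 0 0 0 0 0; 0 0 0 0 0"
}}

```text
time_s: 38.55
eef_pos: [579.2, -12.5, -1.3]
orientation: [0.091, 0.996, -0.0, 0.0]
force: [-7.5, 0.4, 14.0]
opening: 53.6
grip_force: 20.0
```

Contact at −1.3, as predicted. Release and retreat.

Emit:
{"op": "arm_command", "data": {
  "plan": "0 0 -1 0 0.1; 0 0 0 0 0.25; 0 0 0 0 0.35; 0 0 0 0 0.4; 0 0 0 0 0.4"
}}

```text
time_s: 39.17
eef_pos: [579.0, -12.5, -1.3]
orientation: [0.091, 0.996, -0.0, -0.0]
force: [-0.1, -0.0, 0.4]
opening: 65.8
grip_force: 0.0
```

Emit:
{"op": "arm_command", "data": {
  "plan": "0 0 -10 0 0.4; 0 0 -40 0 0.4; 0 0 -50 0 0.4; 0 0 -40 0 0.4; 0 0 0 0 0.4"
}}

```text
time_s: 39.8
eef_pos: [580.4, -12.6, 142.7]
orientation: [0.091, 0.996, 0.0, 0.003]
force: [-0.3, -0.2, -0.4]
opening: 65.7
grip_force: 0.0
```

```bash
python3 - <<'E'
from h import *
st=manip.observe(); print(st['eef_pos'],st['time_s'],st['force'])
c,K,Rc,o=cam('wrist')
b=cv2.cvtColor(c,cv2.COLOR_RGB2HSV); m=cv2.inRange(b,(12,110,30),(30,255,255)); m[340:]=0; m[:,:230]=0; m[:,420:]=0
m=cv2.morphologyEx(m,cv2.MORPH_CLOSE,np.ones((15,15)))
cs,_=cv2.findContours(m,cv2.RETR_EXTERNAL,cv2.CHAIN_APPROX_SIMPLE)
for k in cs:
    if cv2.contourArea(k)>100:
        bx=cv2.boxPoints(cv2.minAreaRect(k)); B=np.array([ray(p,K,Rc,o,38)[:2] for p in bx]); print(cv2.contourArea(k),bx.round(1).tolist(),B.round(1).tolist(),B.mean(0))
E
```

```text
[580.42408822 -12.58528671 142.659455  ] 39.8 [-0.31818883 -0.23332674 -0.43687591]
6738.5 [[288.0, 176.0], [351.0, 176.0], [351.0, 287.0], [288.0, 287.0]] [[526.3, -28.5], [535.8, 22.6], [631.8, 6.9], [621.6, -48.2]] [578.88354969 -11.81209268]
```

The carrier centre measures (578.9, −11.8), 96 × 54 mm and level with its seat, so I'll let it settle and hand in.

Emit:
{"op": "arm_command", "data": {
  "plan": "0 0 0 0 0.4; 0 0 0 0 0.4; 0 0 0 0 0.4"
}}

```text
time_s: 40.22
eef_pos: [578.8, -12.5, 138.1]
orientation: [0.091, 0.996, -0.0, -0.001]
force: [0.0, 0.2, 0.8]
opening: 66.0
grip_force: 0.0
```

```bash
python3 -c "
from workcell import manip
print(manip.close_job())"
```

```text
the job is handed in; nothing more can be done
None
```

I took the stack apart from the top down and handed the job in at about 40 s; all four pieces checked out in place by camera or contact height, but the hand-in returned no verdict.

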